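# Open the double-latched parts cabinet with its release pin

## Robot

A 6-joint arm with a two-finger parallel gripper is mounted at the origin on the work surface. World frame = base frame: x ahead of the robot, y to its left, z up, the work surface at z = 0. Lengths are in m, angles in rad, forces in N, time in s.
With the tool pointing down it reaches from about 0.35 to 0.975 m from the base axis. Payload 4.9 kg.
Tool frame: the origin (TCP) lies on the front face of the gripper's body, between the roots of the fingers; the fingertips stand 73 mm ahead of it and the grasp point (between the pads) lies 54 mm ahead of it (tip_extent is the distance from the TCP to the fingertips, in m); y points along the fingers, x is the direction in which the jaws open and shut, and the axes are right-handed (so a half turn about y gives the same grasp; the last joint's range is limited). The gripper opens to 85 mm and grips with 20 to 120 N. Pads are 22 mm wide; open, the fingers measure 114 mm over their backs; the gripper's body (76 mm by 85 mm) begins 54 mm behind the grasp point. The pads swing forward as they close: fully open they stand 13 mm farther back than shut.
Start: joints at [1.148, 0.053, 1.613, -0, 1.476, -0.119], TCP at [0.187, 0.596, 0.304] pointing down, gripper open.
Joint ranges: [-3.01, 3.01], [-1.01, 2.22], [0.06, 2.58], [-1.02, 4.17], [0.09, 2.62], [-3.14, 3.14]. Speed limits (rad/s): [2.57, 2.57, 3.14, 3.14, 3.14, 3.14].

## Interface

Orientations are given as a unit quaternion [w, x, y, z].
In Python, from plant import state, grab_frame, camera_info, job_done, tip_extent gives the robot as it stands.
- The arm moves only by the tool carry_out, never from a script. Its argument "rows" is a list that holds one entry, the list of rows, each a list of 7 numbers: the turn, a rotation vector about the world's x, y, z as a fraction of full scale, then the shift along the world's x, y, z as a fraction of full scale, then the finger opening in mm, from 0 to 85.4. A call has 1 to 5 rows; each row shifts and turns the commanded pose from where the row before left it; what a row does not reach is not made up. Full scale, the value 1, is 40 mm for a shift and 4 degrees for a turn. A row lasts 1/10 s, in which the tool goes at most 50 mm and 8.59 degrees, less where a joint would pass 70% of its speed; a pose out of reach is approached as far as the arm can. A call with a number of a shift or a turn outside -1 to 1 is refused whole. A call with a gripper value outside its range is refused whole. The fingers move at their own pace and stop on an object; the grip force is fixed at half the most. Time passes only in rows, so rows that do not move let the fingers close. It gives the time, the measured TCP pose, the force and the opening at its end, in the units of the state.
- state(): the state, without advancing time (a new reading comes with each control period).
- grab_frame(name): name is "scene" or "top"; returns the picture (480x640x3 uint8, blue, green, red); there is no depth.
- camera_info(name): a dict with "intrinsics" (3x3 intrinsics, pixels), "xyz" and "rotation" of the camera in the world. Camera axes: x right, y down, z forward; pixel columns grow to the right and rows downward; lengths in m; the calibration is good to about 2 mm. A picture is of the moment at which its call begins. camera_info takes no time and is no camera call.
- job_done(): hands the job in, once; it reports no verdict.
The state is a dict: "time": time; "joint_pos": joint angles; "joint_vel": joint speeds; "joint_efforts": joint torques, N m; "tool_pos": TCP position; "tool_rot": TCP orientation; "contact_force": force on the tool from outside, world axes, zero at the start; "ft_torque": the same for the moment, N m; "gripper_width": opening from 0.0 (shut) to 1.0 (fully open).
Only numpy, scipy, OpenCV 4.12 (cv2) and the standard library are available. Lean on these libraries where they do the work, as an engineer would, in place of code of your own. Each camera call takes 0.05 s, during which the arm holds its last target.

## Task

Open the blue parts cabinet and leave its lid standing well open, more than halfway to upright: slide the red-knobbed bolt clear, raise the lid by its handle the little it will go and leave it there, then push the steel release pin point first into the brass sleeve (it takes a second hold further back) until you feel the hidden catch, and push that about 2 cm and no more, for much further locks the lid again. Push gently, never ramming the pin; leave the pin in the sleeve, the bolt drawn, and the other things on the shelf where they are.

Things in the scene. Friction and masses are not known exactly. Their poses are not given: they have to be found in the camera images.
- bolt (a joint): Primary latch: flat steel slide bolt on the cabinet's top front edge. Value in m: 0 fully across the lid's ear, 0.045 fully drawn; starts at 0 to 0.008, grows as the knob slides along the cabinet's +y (robot's left). The ear is free beyond 0.026; draw it to its end. Needs about 3 N, stays where it is left.
- bolt_knob (a point): Grip point of the bolt's upright red knob: 14 mm diameter, 34 mm tall, this point 24 mm above the knob's foot (10 mm below its top). Axes are the cabinet's: x away from the robot into the cabinet, y along the bolt's travel. The bolt plate lies at the knob's foot.
- lid (a joint): Lid hinge, rad: 0 shut, grows as the front edge (robot side) rises, end stop 1.25. Stiff: stays where left; 9 to 11 N up at the handle moves it. With the bolt drawn it rises only to about 0.18, where the hidden secondary catch holds it until that is pushed in. The catch can be pushed only while the lid stands above about 0.1; with the lid shut it is blocked.
- lid_handle (a point): Middle of the lid's steel bar handle: round bar along the cabinet's y, 100 mm long, about 10 mm thick, 35 mm above the lid, 25 mm behind its front edge. It swings with the lid; axes are the lid's (shut: x away from the robot, z up).
- lid_hinge (a point): Middle of the hinge line, at the cabinet's far top edge. Axes are the cabinet's: x away from the robot, y along the hinge, z up. The handle bar is 145 mm nearer the robot than this and 41 mm above it when shut; the cabinet's front face 170 mm nearer.
- cabinet: The fixed blue steel cabinet, 170 mm deep, 340 wide, 135 high under its 6 mm lid; carries lid, bolt and hidden catch. Origin: centre of its underside on the shelf. x away from the robot, y to its left, z up.
- sleeve: Smooth greased brass guide sleeve, fixed, sticking 20 to 44 mm (it varies) out of the cabinet's front. Origin: centre of its mouth, 80 mm above the shelf; x runs level into the bore. Bore 18 mm square, 70 mm long, mouth flared to 32 mm over the first 10 mm. While pushing, keep the gripper's body clear of the lid's raised front edge.
- bore_end (a point): Inner end of the sleeve's bore, 70 mm past its mouth, axes as the sleeve's. Beyond it, 75 to 99 mm from the mouth, is the hidden catch's flat face: its depth varies, is not measured: feel for it at about 20 mm/s. It yields at a steady 6 N and stays where pushed. It frees the lid when pushed in 12 to 26 mm (aim for 19); further, a second tooth locks the lid for good; hard stop at 38 mm.
- pin: Loose release pin, rod 150 mm long, 16 thick, 0.08 to 0.16 kg: steel nose 65 mm (balances 36 mm ahead of its middle), light black plastic shank, red tail. Origin: its middle, x to the point (11 mm taper). Starts level, axis 50 mm up; the rear 47 mm lie between walls, 10 mm near the point in a notch: take it from above between 15 mm behind and 35 ahead of its middle, lift straight up 25 mm.
- pin_tip (a point): Centre of the pin's point end, 75 mm from its middle.
- pin_tail (a point): Centre of the pin's red tail end, 75 mm from its middle.
- pin_rest: Grey plastic rest that holds the pin, fixed, 150 x 50 mm, 62 mm high over the walls; stands left or right of the cabinet. Origin on the shelf under the pin's middle, x as the pin's.
- button_strip: Bystander: ivory selector button strip, 40 x 160 mm, 24 mm high. Origin at the centre of its underside.
- arc_cover: Bystander: chrome arc light cover, about 65 x 180 mm, 30 mm high. Origin on the shelf inside the arc.
- escutcheon: Bystander: flat brass escutcheon with a square opening, 60 x 90 mm, 6 mm thick. Origin at the centre of its underside.
- pulley: Bystander: grey steel pulley wheel, 90 mm diameter, 32 mm high, lying flat. Origin at the centre of its underside.
- screw_jar: Bystander: jar, 60 mm diameter, 80 mm high. Origin at the centre of its underside.
- screwdriver: Bystander: screwdriver, 180 mm long, lying. Origin at its underside near the middle.
Not all that is in view belongs to the job. Of the things shaped like the pin, the steel one is meant.

How it is judged:
On the way, in this order (a step that is already met when the one before it is completed fails the run):
1. the bolt is drawn clear of the lid (value of joint bolt above 0.03 m), for 0.2 s.
2. the lid stands a little raised, held by the hidden catch (value of joint lid between 0.11 and 0.3 rad), for 0.2 s.
3. the pin's point is more than 80 mm inside the sleeve, the lid still only a little raised (x of pin_tip in the frame of sleeve above 0.08 m and distance between pin_tip and sleeve below 0.15 m and angle between the x axis of pin and the x axis of sleeve, either way round below 0.15 rad and value of joint lid between 0.09 and 0.3 rad), for 0.2 s.
At the end, for the whole second after the job is handed in: The lid stands still, open more than 0.78 rad (45 degrees); the bolt is drawn more than 30 mm; the pin rests in the sleeve with its point more than 75 mm inside the mouth, in line with the bore within 0.15 rad (value of joint lid above 0.78 rad and velocity of joint lid between -0.05 and 0.05 rad/s and value of joint bolt above 0.03 m and x of pin_tip in the frame of sleeve above 0.075 m and distance between pin_tip and sleeve below 0.15 m and angle between the x axis of pin and the x axis of sleeve, either way round below 0.15 rad and linear speed of pin below 0.02 m/s); the robot touches nothing.
It fails at once if the pin is rammed: more than 30 N between the pin and the cabinet with its catch (contact force between pin and cabinet above 30 N).
It fails at once if a bystander is shifted more than 30 mm (distance of any of button_strip, arc_cover, escutcheon, pulley, screw_jar, screwdriver from where it was at the start of the episode above 0.03 m).
It also fails if it takes over 72 s, if anything falls off the work surface, if the arm or the gripper's body presses on something with over 40 N, if the wrist force passes 120 N, or if a joint passes its speed limit or range.

## Working session

There is one attempt and no reset: what is moved stays moved. The work goes in short steps, Python scripts to look and compute and a tool call to move; the robot and the scene stay as the last step left them, time stands still between calls to the robot, and variables do not carry over. Pictures are saved under pics/ and viewed, and the job is handed in when it is done.

Besides the shell and the picture viewer there is one more tool, called by a JSON object that holds its "api" and its "payload". carry_out: Moves the arm, as the interface text tells. Shift numbers are shares of 40 mm and turn numbers shares of 4 degrees, none past 1 either way. Its arguments: {"type":"object","properties":{"rows":{"type":"array"}},"required":["rows"]}

```bash
ls; mkdir -p pics
python3 - <<'E'
from plant import *
import cv2
s=state(); print(s)
for n in("scene","top"):
    cv2.imwrite(f"pics/{n}0.png",grab_frame(n)); print(n,camera_info(n))
print(tip_extent() if callable(tip_extent) else tip_extent)
E
```

```text
pics
{'time': 0.0, 'joint_pos': array([ 1.14797462e+00,  5.33320066e-02,  1.61431085e+00, -2.17351635e-05,
        1.47598316e+00, -1.18992271e-01]), 'joint_vel': array([ 0.00209868,  0.00079962, -0.00155599,  0.00284106, -0.00174834,
        0.00044413]), 'joint_efforts': array([ 5.89436549e-04, -3.93676078e+01, -3.70179963e+01, -2.72645548e-05,
        6.91347013e-03, -1.69813842e-05]), 'tool_pos': array([0.18678645, 0.59593357, 0.3026682 ]), 'tool_rot': array([-0.56954595,  0.5702668 ,  0.41795433, -0.41919848]), 'contact_force': array([-0.08474214, -0.56252811, -0.65087962]), 'ft_torque': array([ 0.05798872,  0.02417386, -0.01211855]), 'gripper_width': 1.0027769920367062}
scene {'intrinsics': array([[576.17529734,   0.        , 326.66113603],
       [  0.        , 576.17529734, 236.65433285],
       [  0.        ,   0.        ,   1.        ]]), 'xyz': array([1.59497495, 0.32156954, 1.05759021]), 'rotation': array([-0.26880656,  0.54025683,  0.72225096, -0.33796322])}
top {'intrinsics': array([[599.10541976,   0.        , 321.41449712],
       [  0.        , 599.10541976, 241.99848797],
       [  0.        ,   0.        ,   1.        ]]), 'xyz': array([0.18946377, 0.00576062, 1.52948155]), 'rotation': array([-0.08151676,  0.73063194, -0.67329983,  0.07873582])}
0.0726
```

View pics/scene0.png

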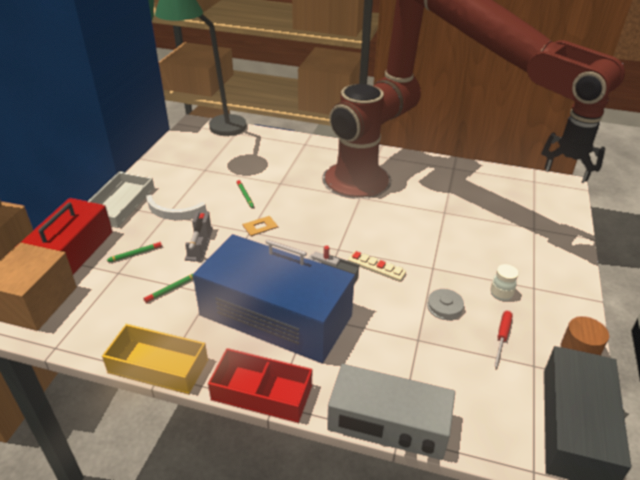

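View pics/top0.png

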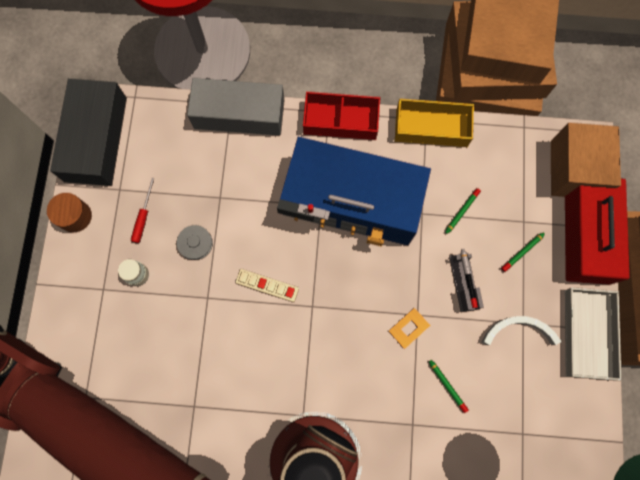

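Candidates for the pin (top view): the rod in the grey rest at (465,280), and green rods at (463,210), (523,252) and (448,386). The one in the rest is steel and black with a red tail, so I choose that. Next are close crops.

```bash
cat > h.py <<'E'
from plant import *
import cv2, numpy as np
from scipy.spatial.transform import Rotation as R
def cam(n):
    c=camera_info(n); q=c['rotation']; return np.array(c['intrinsics']),R.from_quat([q[1],q[2],q[3],q[0]]).as_matrix(),np.array(c['xyz'])
def ray(n,u,v):
    K,Rm,p=cam(n); d=Rm@np.linalg.solve(K,[u,v,1]); return p,d/np.linalg.norm(d)
def atz(n,u,v,z):
    p,d=ray(n,u,v); return p+d*(z-p[2])/d[2]
def proj(n,X):
    K,Rm,p=cam(n); x=K@(Rm.T@(np.array(X)-p)); return x[:2]/x[2]
def tri(a,b):
    # a=(u,v) scene, b top
    A=[];y=[]
    for n,uv in(("scene",a),("top",b)):
        p,d=ray(n,*uv); P=np.eye(3)-np.outer(d,d); A.append(P); y.append(P@p)
    X=np.linalg.lstsq(np.vstack(A),np.hstack(y),rcond=None)[0]
    return X, proj("scene",X)-a, proj("top",X)-b
def crop(img,x,y,w,h,s,fn):
    cv2.imwrite(fn,cv2.resize(img[y:y+h,x:x+w],None,fx=s,fy=s,interpolation=cv2.INTER_CUBIC))
E
python3 - <<'E'
from h import *
t=cv2.imread('pics/top0.png');s=cv2.imread('pics/scene0.png')
crop(t,270,130,170,120,4.7,'pics/tc1.png')
crop(t,430,235,80,80,7,'pics/tc2.png')
crop(s,180,200,190,140,4.2,'pics/sc1.png')
print([proj('top',[0,0,0])])
E
```

```text
[array([314.09966703, 460.85574591])]
```

View pics/tc1.png

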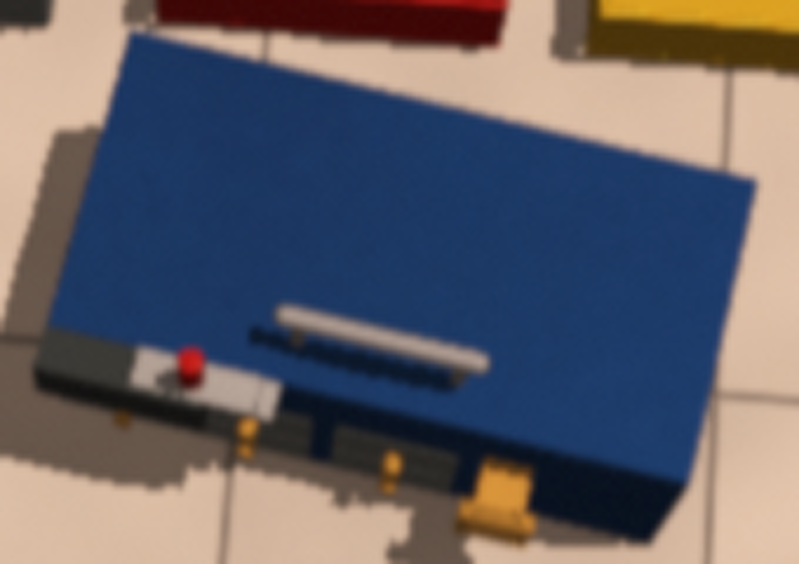

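View pics/tc2.png

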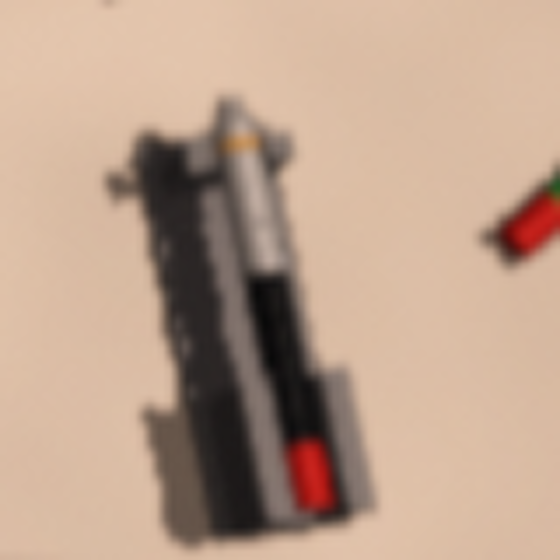

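View pics/sc1.png

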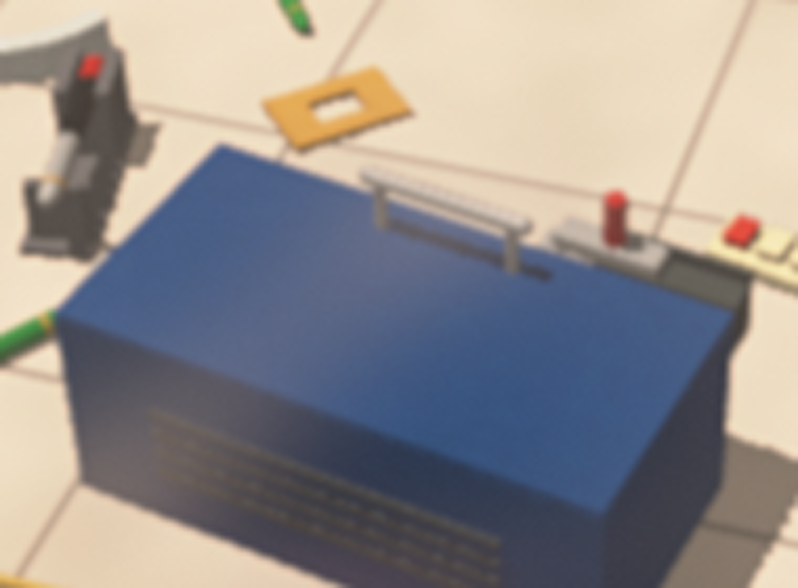

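The crops show the steel-nosed pin in the rest: tip at (230,98) in tc2, red tail at (318,508). The red knob is at (191,362) in tc1 and the sleeve mouth is near (497,525). Now I'll fit the poses.

```bash
cat >> h.py <<'E'
def px(x,y,s,ox,oy): return np.array([(x+.5)/s-.5+ox,(y+.5)/s-.5+oy])
T1=lambda x,y:px(x,y,4.7,270,130)
T2=lambda x,y:px(x,y,7,430,235)
S1=lambda x,y:px(x,y,4.2,180,200)
E
python3 - <<'E'
from h import *
from scipy.optimize import least_squares
# local: x far, y left ; corners wrt cabinet centre
L=[('top',T1(130,33),(.085,.17)),('top',T1(756,181),(.085,-.17)),('top',T1(688,485),(-.085,-.17)),
('scene',S1(220,144),(-.085,-.17)),('scene',S1(58,315),(.085,-.17)),('scene',S1(605,516),(.085,.17)),('scene',S1(737,312),(-.085,.17))]
def pt(p,l,z): 
    c,s=np.cos(p[2]),np.sin(p[2]); return [p[0]+c*l[0]-s*l[1],p[1]+s*l[0]+c*l[1],z]
def f(p): return np.hstack([proj(n,pt(p,l,p[3]))-uv for n,uv,l in L])
r=least_squares(f,[.48,-.05,-.2,.141]); print('cab',r.x); print(r.fun.round(1))
p=r.x
def loc(X):
    c,s=np.cos(p[2]),np.sin(p[2]); d=np.array(X)[:2]-p[:2]; return np.array([c*d[0]+s*d[1],-s*d[0]+c*d[1],X[2]])
def show(n,X): print(n,np.round(X,4),'local',loc(X).round(4))
k=tri(S1(616,199),T1(191,355)); show('knobtop',k[0]); print(k[1:])
for a,b in ((S1(368,180),T1(283,315)),(S1(522,228),T1(283,315)),(S1(368,180),T1(483,363))):
    k=tri(a,b); show('handle',k[0]); print(k[1:])
k=tri(S1(522,228),T1(283,315))
for z in(.08,.096,.1): 
    show('slvL',atz('top',*T1(459,518),z)); show('slvR',atz('top',*T1(533,536),z));show('rear',atz('top',*T1(505,460),z))
t=atz('top',*T2(230,98),.05); u=atz('top',*T2(318,510),.055)
show('tip',t);show('tail',u);print(np.linalg.norm(t-u),np.arctan2(*(t-u)[1::-1]))
h=atz('top',*T2(268,272),.055);show('steel/black',h)
o=atz('top',*T2(240,143),.055);show('orange',o)
print(tri(S1(92,65),T2(312,475)))
E
```

```text
cab [ 0.66245365 -0.04705461 -0.16383274  0.1377379 ]
[-0.3 -0.2  0.5 -0.1  0.6  0.4  0.3 -0.  -0.5 -0.2  0.8  0.   0.2  0.6]
knobtop [0.5854 0.0567 0.1861] local [-0.0929  0.0898  0.1861]
(array([0.10467554, 0.00726472]), array([ 0.10484527, -0.01601145]))
handle [ 0.62   -0.0298  0.2021] local [-0.0447  0.0101  0.2021]
(array([19.48094415,  1.23505173]), array([18.89044861, -4.79034781]))
handle [0.6134 0.0116 0.1758] local [-0.0579  0.0498  0.1758]
(array([0.6605133 , 0.05970678]), array([ 0.64950338, -0.11670706]))
handle [ 0.5969 -0.0883  0.1733] local [-0.058  -0.0514  0.1733]
(array([-0.20170631, -0.02717797]), array([-0.20301017,  0.04487421]))
slvL [ 0.5388 -0.0879  0.08  ] local [-0.1153 -0.0605  0.08  ]
slvR [ 0.5323 -0.1275  0.08  ] local [-0.1153 -0.1006  0.08  ]
rear [ 0.5725 -0.1103  0.08  ] local [-0.0785 -0.0771  0.08  ]
slvL [ 0.535  -0.0869  0.096 ] local [-0.1193 -0.0601  0.096 ]
slvR [ 0.5285 -0.1261  0.096 ] local [-0.1193 -0.0998  0.096 ]
rear [ 0.5682 -0.109   0.096 ] local [-0.0828 -0.0765  0.096 ]
slvL [ 0.534  -0.0866  0.1   ] local [-0.1203 -0.06    0.1   ]
slvR [ 0.5276 -0.1257  0.1   ] local [-0.1202 -0.0996  0.1   ]
rear [ 0.5672 -0.1087  0.1   ] local [-0.0839 -0.0763  0.1   ]
tip [ 0.5432 -0.3315  0.05  ] local [-0.0713 -0.3001  0.05  ]
tail [ 0.3957 -0.3655  0.055 ] local [-0.2113 -0.3577  0.055 ]
0.15141470901982249 0.2264844781980008
steel/black [ 0.4794 -0.3457  0.055 ] local [-0.1319 -0.3245  0.055 ]
orange [ 0.5257 -0.3344  0.055 ] local [-0.0881 -0.3058  0.055 ]
(array([ 0.40759771, -0.36286957,  0.05888647]), array([0.26882294, 0.05739497]), array([ 0.31016379, -0.08031387]))
```

```bash
cat >> h.py <<'E'
CAB=np.array([.66245,-.04705]); YAW=-.1638
def w(l):
    c,s=np.cos(YAW),np.sin(YAW); return np.array([CAB[0]+c*l[0]-s*l[1],CAB[1]+s*l[0]+c*l[1],l[2]])
def lo(X):
    c,s=np.cos(YAW),np.sin(YAW); d=np.array(X)[:2]-CAB; return np.array([c*d[0]+s*d[1],-s*d[0]+c*d[1],X[2]])
def toolR(xyaw,tilt=0.,axisyaw=None):
    "tool z down, tool x at yaw; tilt = rotation about horizontal axis at axisyaw (world)"
    x=np.array([np.cos(xyaw),np.sin(xyaw),0]);z=np.array([0,0,-1.]);y=np.cross(z,x)
    M=R.from_matrix(np.c_[x,y,z])
    if tilt: M=R.from_rotvec(tilt*np.array([np.cos(axisyaw),np.sin(axisyaw),0]))*M
    return M
def cur():
    s=state();q=s['tool_rot'];return s,np.array(s['tool_pos']),R.from_quat([q[1],q[2],q[3],q[0]])
def go(grasp,Rt,off=.054):
    "print delta to put the point off ahead of TCP at grasp"
    s,p,Rc=cur()
    tgt=np.array(grasp)-Rt.apply([0,0,off])
    d=(tgt-p)/.04; rv=(Rt*Rc.inv()).as_rotvec()/np.radians(4)
    print('t',round(s['time'],2),'tgt tcp',tgt.round(4),'shift units',d.round(3),'turn units',rv.round(2),'F',np.round(s['contact_force'],1),'w',round(s['gripper_width']*85.4,1))
    return d,rv
E
python3 - <<'E'
from h import *
s,p,Rc=cur(); M=Rc.as_matrix(); print(M.round(3)); print('xyaw',np.arctan2(M[1,0],M[0,0]))
k=w([-.094,.090,.178]); print(k)
for y in (1.407,-1.735): go(k+[0,0,.09],toolR(y))
E
```

```text
[[ 0.299 -0.001 -0.954]
 [ 0.954 -0.002  0.299]
 [-0.002 -1.     0.   ]]
xyaw 1.2669491327694895
[0.58438438 0.05707377 0.178     ]
t 0.1 tgt tcp [0.5844 0.0571 0.322 ] shift units [  9.94  -13.473   0.48 ] turn units [ -5.2  -21.91   1.6 ] F [ 0.3  0.2 -0.5] w 85.0
t 0.1 tgt tcp [0.5844 0.0571 0.322 ] shift units [  9.94  -13.473   0.48 ] turn units [-30.01   7.13 -30.77] F [ 0.3  0.2 -0.5] w 85.0
```

```bash
sed -i 's/z=np.array(\[0,0,-1.\]);y=np.cross(z,x)/y=np.array([0,0,-1.]);z=np.cross(x,y)/; s/Rt.apply(\[0,0,off\])/Rt.apply([0,off,0])/' h.py
python3 - <<'E'
from h import *
k=w([-.094,.090,.178]); print(k)
for y in (1.407,-1.735): go(k+[0,0,.09],toolR(y))
E
```

```text
[0.58438438 0.05707377 0.178     ]
t 0.1 tgt tcp [0.5844 0.0571 0.322 ] shift units [  9.94  -13.473   0.48 ] turn units [ 0.03 -0.01  2.01] F [ 0.3  0.2 -0.5] w 85.0
t 0.1 tgt tcp [0.5844 0.0571 0.322 ] shift units [  9.94  -13.473   0.48 ] turn units [-1.0e-02 -4.0e-02 -4.3e+01] F [ 0.3  0.2 -0.5] w 85.0
```

{"api": "carry_out", "payload": {"rows": [[[0,0,0.15,0.71,-0.96,0.03,50],[0,0,0.15,0.71,-0.96,0.03,50],[0,0,0.15,0.71,-0.96,0.03,50],[0,0,0.15,0.71,-0.96,0.03,50],[0,0,0.15,0.71,-0.96,0.03,50]]]}}

```text
time: 0.6
tool_pos: [0.3295, 0.4026, 0.3094]
tool_rot: [-0.558, 0.559, 0.433, -0.434]
contact_force: [1.1, -0.2, -0.2]
gripper_width: 0.586
```

{"api": "carry_out", "payload": {"rows": [[[0,0,0.15,0.71,-0.96,0.03,50],[0,0,0.15,0.71,-0.96,0.03,50],[0,0,0.15,0.71,-0.96,0.03,50],[0,0,0.15,0.71,-0.96,0.03,50],[0,0,0.15,0.71,-0.96,0.03,50]]]}}

```text
time: 1.1
tool_pos: [0.4715, 0.2105, 0.3156]
tool_rot: [0.547, -0.547, -0.448, 0.448]
contact_force: [0.3, 1.5, 1.0]
gripper_width: 0.584
```

{"api": "carry_out", "payload": {"rows": [[[0,0,0.15,0.71,-0.96,0.03,50],[0,0,0.15,0.71,-0.96,0.03,50],[0,0,0.15,0.71,-0.96,0.03,50],[0,0,0.15,0.71,-0.96,0.03,50]]]}}

```text
time: 1.5
tool_pos: [0.5852, 0.0569, 0.3202]
tool_rot: [0.538, -0.537, -0.459, 0.459]
contact_force: [0.4, 1.1, 0.4]
gripper_width: 0.584
```

Run:
```python
from h import *
k=w([-.094,.090,.178])
go(k+[0,0,.0],toolR(1.407))
cv2.imwrite('pics/t2.png',grab_frame('top'))
go(k+[0,0,.0],toolR(1.407))
```

```text
t 1.5 tgt tcp [0.5844 0.0571 0.232 ] shift units [-0.021  0.003 -2.206] turn units [-0.   -0.01 -0.1 ] F [0.4 1.1 0.4] w 49.8
t 1.55 tgt tcp [0.5844 0.0571 0.232 ] shift units [-0.097  0.138 -2.203] turn units [ 0.07  0.03 -0.03] F [-0.7 -3.7  0.4] w 49.8
```

{"api": "carry_out", "payload": {"rows": [[[0,0,0,0,0,-0.7,50],[0,0,0,0,0,-0.7,50],[0,0,0,0,0,-0.6,50],[0,0,0,0,0,0,50]]]}}

```text
time: 1.95
tool_pos: [0.5821, 0.0587, 0.2355]
tool_rot: [0.54, -0.536, -0.457, 0.462]
contact_force: [-1.6, 0.5, -0.4]
gripper_width: 0.581
```

Run:
```python
from h import *
k=w([-.094,.090,.178])
s=grab_frame('scene');crop(s,200,170,190,140,4.2,'pics/s3.png')
go(k+[0,0,.0],toolR(1.407))
```

```text
t 2.0 tgt tcp [0.5844 0.0571 0.232 ] shift units [ 0.029 -0.043 -0.155] turn units [-0.   -0.08 -0.09] F [ 0.  -0.6  0.3] w 50.3
```

View pics/s3.png

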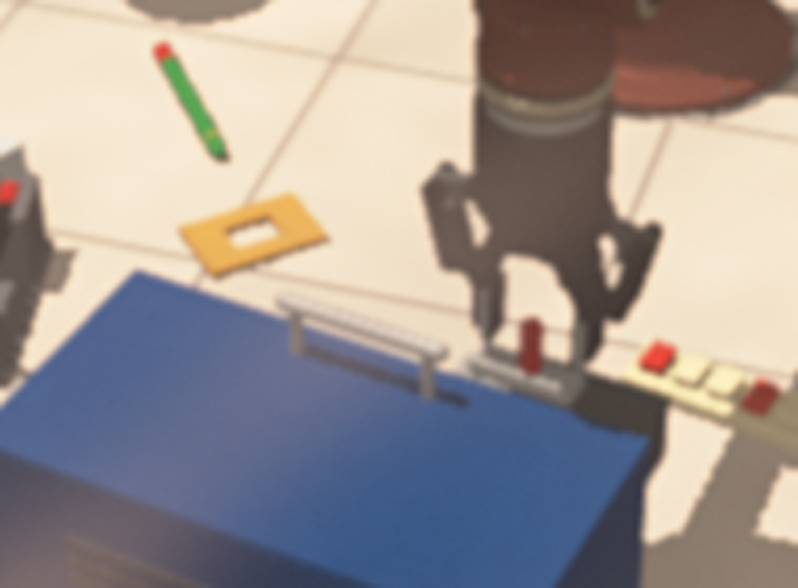

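The knob, at (532,345) in the crop, stands between the open fingers. I'll close on it and draw the bolt.

{"api": "carry_out", "payload": {"rows": [[[0,0,0,0,0,-0.1,0],[0,0,0,0,0,0,0],[0,0,0,0,0,0,0],[0,0,0,0,0,0,0],[0,0,0,0,0,0,0]]]}}

```text
time: 2.5
tool_pos: [0.5851, 0.0585, 0.2384]
tool_rot: [-0.537, 0.538, 0.46, -0.459]
contact_force: [-1.7, -1.9, 6.2]
gripper_width: 0.136
```

{"api": "carry_out", "payload": {"rows": [[[0,0,0,0.03,0.2,0,0],[0,0,0,0.03,0.2,0,0],[0,0,0,0.03,0.2,0,0],[0,0,0,0.03,0.2,0,0],[0,0,0,0.03,0.2,0,0]]]}}

```text
time: 3.0
tool_pos: [0.5915, 0.0972, 0.2382]
tool_rot: [-0.535, 0.54, 0.459, -0.46]
contact_force: [-3.7, -27.1, 10.4]
gripper_width: 0.137
```

{"api": "carry_out", "payload": {"rows": [[[0,0,0,0,0,0,40],[0,0,0,0,0,0,40],[0,0,0,0,0,0.8,40],[0,0,0,0,0,0.8,40]]]}}

```text
time: 3.4
tool_pos: [0.5895, 0.0992, 0.299]
tool_rot: [0.539, -0.536, -0.458, 0.46]
contact_force: [1.1, 0.0, 0.0]
gripper_width: 0.469
```

Run:
```python
from h import *
s=grab_frame('scene');crop(s,200,170,190,140,4.2,'pics/s4.png')
for z in (.238,):
  print(lo(np.array([.5851,.0585,0])),lo(np.array([.5915,.0972,0])))
g=w([-.0595,-.001,.177]); print(g)
for y in (-.1638,2.978): go(g+[0,0,.04],toolR(y))
```

```text
[-0.09352653  0.09152384  0.        ] [-0.09352295  0.13074947  0.        ]
[ 0.60358335 -0.03833404  0.177     ]
t 3.45 tgt tcp [ 0.6036 -0.0383  0.271 ] shift units [ 0.288 -3.444 -0.907] turn units [  0.07   0.1  -22.6 ] F [2.1 0.3 5.1] w 40.0
t 3.45 tgt tcp [ 0.6036 -0.0383  0.271 ] shift units [ 0.288 -3.444 -0.907] turn units [-0.1   0.07 22.4 ] F [2.1 0.3 5.1] w 40.0
```

View pics/s4.png

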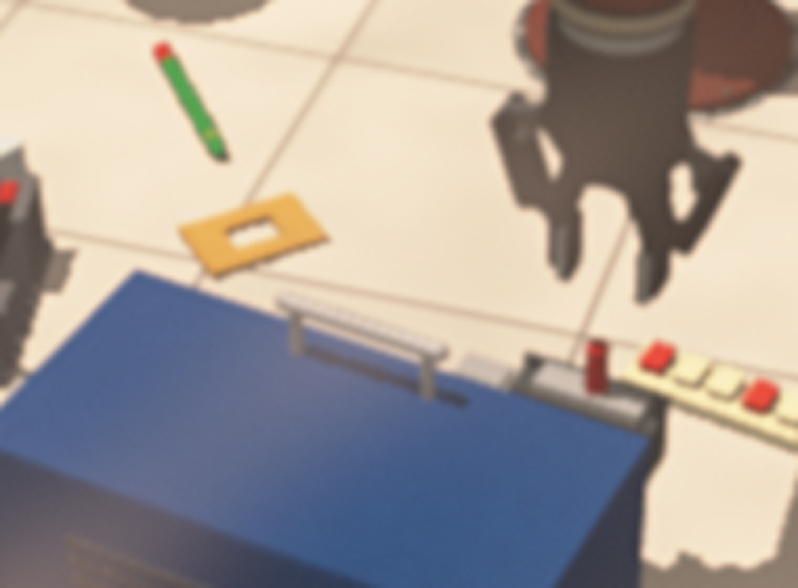

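The knob moved from (532,345) to (598,365) and the ear is clear, so the bolt is at its end. Next I turn over the handle.

{"api": "carry_out", "payload": {"rows": [[[0,0,-1,0.01,-0.15,0,40],[0,0,-1,0.01,-0.15,0,40],[0,0,-1,0.01,-0.15,0,40],[0,0,-1,0.01,-0.15,0,40],[0,0,-1,0.01,-0.15,0,40]]]}}

```text
time: 3.95
tool_pos: [0.5923, 0.0691, 0.2999]
tool_rot: [0.61, -0.609, -0.358, 0.358]
contact_force: [-0.2, 0.1, -0.3]
gripper_width: 0.465
```

{"api": "carry_out", "payload": {"rows": [[[0,0,-1,0.01,-0.15,0,40],[0,0,-1,0.01,-0.15,0,40],[0,0,-1,0.01,-0.15,0,40],[0,0,-1,0.01,-0.15,0,40],[0,0,-1,0.01,-0.15,0,40]]]}}

```text
time: 4.45
tool_pos: [0.5943, 0.039, 0.2999]
tool_rot: [0.663, -0.662, -0.247, 0.247]
contact_force: [-0.0, 0.0, 0.5]
gripper_width: 0.472
```

{"api": "carry_out", "payload": {"rows": [[[0,0,-1,0.01,-0.15,0,40],[0,0,-1,0.01,-0.15,0,40],[0,0,-1,0.01,-0.15,0,40],[0,0,-1,0.01,-0.15,0,40],[0,0,-1,0.01,-0.15,0,40]]]}}

```text
time: 4.95
tool_pos: [0.5964, 0.0091, 0.2999]
tool_rot: [0.696, -0.695, -0.128, 0.128]
contact_force: [0.7, -0.4, -0.4]
gripper_width: 0.464
```

{"api": "carry_out", "payload": {"rows": [[[0,0,-1,0.01,-0.15,0,40],[0,0,-1,0.01,-0.15,0,40],[0,0,-1,0.01,-0.15,0,40],[0,0,-1,0.01,-0.15,0,40],[0,0,-1,0.01,-0.15,0,40]]]}}

```text
time: 5.45
tool_pos: [0.5984, -0.021, 0.2999]
tool_rot: [0.708, -0.707, -0.005, 0.005]
contact_force: [-0.2, -0.6, -0.3]
gripper_width: 0.467
```

{"api": "carry_out", "payload": {"rows": [[[0,0,-1,0.01,-0.15,0,40],[0,0,-1,0.01,-0.15,0,40],[0,0,-0.6,0,-0.14,0,40],[0,0,0,0,0,0,40]]]}}

```text
time: 5.85
tool_pos: [0.5992, -0.0389, 0.2999]
tool_rot: [0.705, -0.704, 0.058, -0.058]
contact_force: [-0.2, -0.4, -0.3]
gripper_width: 0.464
```

Run:
```python
from h import *
g=w([-.0595,-.001,.177]); print(g)
go(g+[0,0,.0],toolR(-.1638)); print(state()['joint_pos'])
```

```text
[ 0.60358335 -0.03833404  0.177     ]
t 5.85 tgt tcp [ 0.6036 -0.0383  0.231 ] shift units [ 0.11   0.014 -1.723] turn units [-0.01 -0.01  0.01] F [-0.2 -0.4 -0.3] w 39.7
[-1.88999399e-01 -2.07623474e-03  1.67532289e+00  8.78624851e-04
  1.46926867e+00 -2.44471813e-02]
```

{"api": "carry_out", "payload": {"rows": [[[0,0,0,0.11,0.01,-0.6,40],[0,0,0,0,0,-0.6,40],[0,0,0,0,0,-0.5,40],[0,0,0,0,0,0,0],[0,0,0,0,0,0,0]]]}}

```text
time: 6.35
tool_pos: [0.6045, -0.0382, 0.2324]
tool_rot: [0.705, -0.705, 0.057, -0.059]
contact_force: [19.6, -3.7, -11.9]
gripper_width: 0.137
```

{"api": "carry_out", "payload": {"rows": [[[0,0,0,0,0,0,0],[0,0,0,0,0,0,0]]]}}

```text
time: 6.55
tool_pos: [0.6053, -0.0384, 0.2331]
tool_rot: [0.705, -0.705, 0.056, -0.06]
contact_force: [7.8, -1.3, -9.5]
gripper_width: 0.099
```

Run:
```python
from h import *
# lid arc from current grasp, rel hinge
s,p,Rc=cur(); print(p,s['contact_force'],s['gripper_width'])
for th in (.06,.12,.17,.2,.4,.6,.8,.9,1.0):
    a=np.array([-.145,.041]); c,sn=np.cos(th),np.sin(th)
    b=np.array([c*a[0]+sn*a[1], -sn*a[0]+c*a[1]]); d=b-a
    print(th,'dx,dy,dz units',(d[0]*np.cos(YAW)/.04).round(3),(d[0]*np.sin(YAW)/.04).round(3),(d[1]/.04).round(3))
```

```text
[ 0.60526149 -0.03835354  0.23312948] [ 7.77943503 -1.2960916  -9.46797792] 0.0990492382801635
0.06 dx,dy,dz units 0.067 -0.011 0.216
0.12 dx,dy,dz units 0.147 -0.024 0.427
0.17 dx,dy,dz units 0.223 -0.037 0.599
0.2 dx,dy,dz units 0.272 -0.045 0.7
0.4 dx,dy,dz units 0.676 -0.112 1.331
0.6 dx,dy,dz units 1.196 -0.198 1.868
0.8 dx,dy,dz units 1.81 -0.299 2.29
0.9 dx,dy,dz units 2.145 -0.355 2.452
1.0 dx,dy,dz units 2.495 -0.412 2.579
```

{"api": "carry_out", "payload": {"rows": [[[0,0,0,0.03,-0.005,0.11,0],[0,0,0,0.035,-0.006,0.11,0],[0,0,0,0.04,-0.007,0.11,0],[0,0,0,0.04,-0.007,0.1,0],[0,0,0,0.04,-0.007,0.1,0]]]}}

```text
time: 7.05
tool_pos: [0.6119, -0.0395, 0.2524]
tool_rot: [0.705, -0.704, 0.057, -0.059]
contact_force: [9.6, -0.8, -14.4]
gripper_width: 0.101
```

{"api": "carry_out", "payload": {"rows": [[[0,0,0,0.03,-0.005,0.08,0],[0,0,0,0.02,-0.004,0.06,0],[0,0,0,0,0,0,0]]]}}

```text
time: 7.35
tool_pos: [0.6143, -0.0399, 0.2578]
tool_rot: [0.705, -0.704, 0.057, -0.059]
contact_force: [11.3, -0.7, -14.4]
gripper_width: 0.1
```

Run:
```python
from h import *
s=grab_frame('scene');crop(s,200,170,190,140,4.2,'pics/s5.png')
print(cur()[1])
```

```text
[ 0.61423164 -0.0398878   0.25778538]
```

View pics/s5.png

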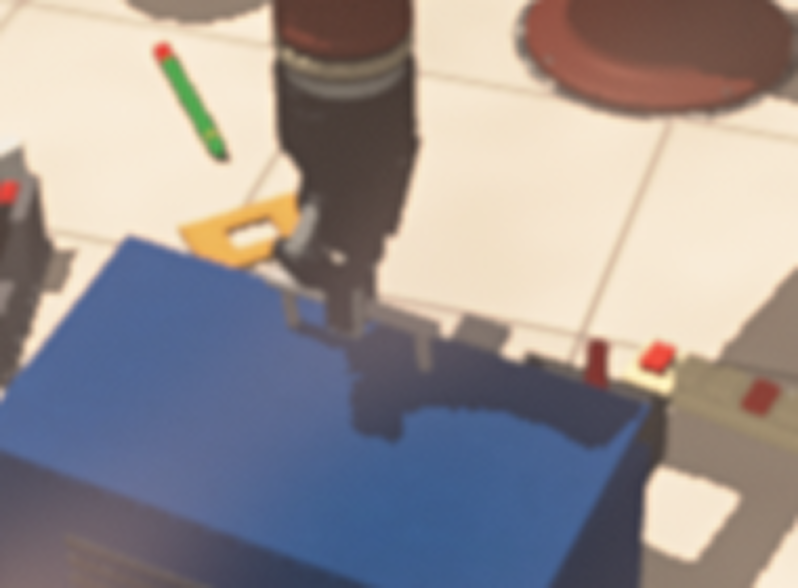

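Lid is up about 0.17 rad. I'll release it and go to the pin.

{"api": "carry_out", "payload": {"rows": [[[0,0,0,0,0,0,40],[0,0,0,0,0,0,45],[0,0,0,0,0,0.8,45],[0,0,-1,-0.1,0,1,45],[0,0,-1,-0.5,-0.5,0,45]]]}}

```text
time: 7.9
tool_pos: [0.5921, -0.0594, 0.3409]
tool_rot: [-0.699, 0.699, -0.102, 0.112]
contact_force: [1.0, -1.6, 0.3]
gripper_width: 0.527
```

Run:
```python
from h import *
m=np.array([.4695,-.3485,.05]); d=np.array([np.cos(.2265),np.sin(.2265),0])
go(m+.002*d+[0,0,.1],toolR(.2265-np.pi/2))
```

```text
t 7.9 tgt tcp [ 0.4714 -0.3481  0.204 ] shift units [-3.015 -7.217 -3.423] turn units [  0.14   0.17 -14.91] F [ 1.  -1.6  0.3] w 45.0
```

{"api": "carry_out", "payload": {"rows": [[[0,0,-1,-0.25,-0.6,0,50],[0,0,-1,-0.25,-0.6,0,50],[0,0,-1,-0.25,-0.6,0,50],[0,0,-1,-0.25,-0.6,-0.2,50],[0,0,-1,-0.25,-0.6,-0.3,50]]]}}

```text
time: 8.4
tool_pos: [0.5394, -0.1812, 0.3145]
tool_rot: [-0.669, 0.67, -0.226, 0.229]
contact_force: [0.6, -0.1, 0.1]
gripper_width: 0.584
```

{"api": "carry_out", "payload": {"rows": [[[0,0,-1,-0.25,-0.6,-0.3,50],[0,0,-1,-0.25,-0.6,-0.3,50],[0,0,-1,-0.25,-0.6,-0.4,50],[0,0,-1,-0.25,-0.6,-0.4,50],[0,0,-1,-0.25,-0.6,-0.4,50]]]}}

```text
time: 8.9
tool_pos: [0.4892, -0.3013, 0.241]
tool_rot: [-0.62, 0.62, -0.339, 0.341]
contact_force: [0.2, -0.4, 0.6]
gripper_width: 0.581
```

{"api": "carry_out", "payload": {"rows": [[[0,0,-1,-0.2,-0.4,-0.3,50],[0,0,-1,-0.1,-0.4,-0.3,50],[0,0,-1,-0.1,-0.2,-0.2,50],[0,0,-1,0,0,-0.1,50],[0,0,-0.5,0,0,0,50]]]}}

```text
time: 9.4
tool_pos: [0.4731, -0.3405, 0.2044]
tool_rot: [0.559, -0.559, 0.433, -0.433]
contact_force: [-0.2, 0.2, -0.0]
gripper_width: 0.583
```

Run:
```python
from h import *
m=np.array([.4695,-.3485,.05]); d=np.array([np.cos(.2265),np.sin(.2265),0])
g=m+.002*d
t=grab_frame('top');s=grab_frame('scene')
go(g,toolR(.2265-np.pi/2))
crop(s,90,120,190,140,4.2,'pics/s6.png'); crop(t,270,130,220,190,3.6,'pics/t6.png')
```

```text
t 9.5 tgt tcp [ 0.4714 -0.3481  0.104 ] shift units [-0.052 -0.188 -2.526] turn units [ 0.02  0.02 -0.41] F [0.4 0.1 0.2] w 50.2
```

View pics/s6.png

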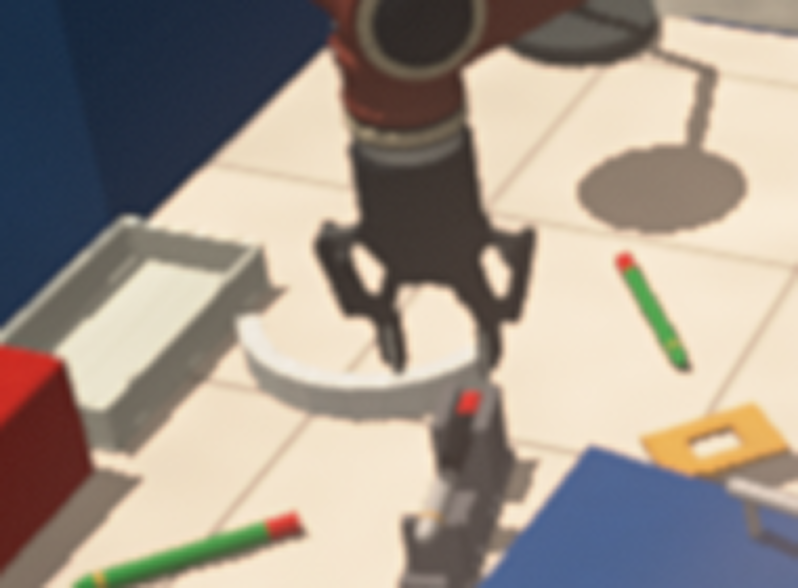

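View pics/t6.png

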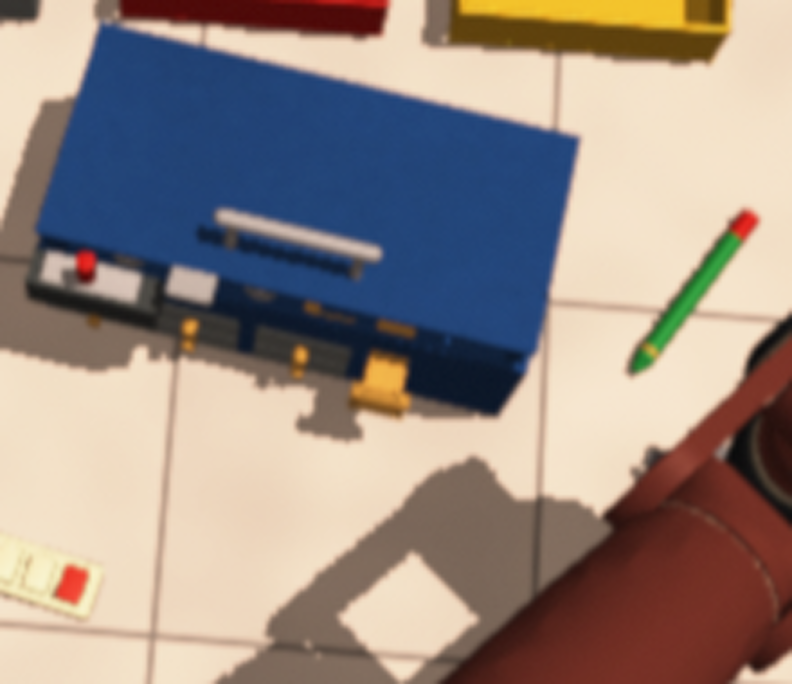

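The lid stays raised, with a gap at its front edge. Gripper is above the rest; descending.

{"api": "carry_out", "payload": {"rows": [[[0,0,-0.4,-0.05,-0.19,-0.5,50],[0,0,0,0,0,-0.6,50],[0,0,0,0,0,-0.6,50],[0,0,0,0,0,-0.5,50],[0,0,0,0,0,-0.2,50]]]}}

```text
time: 10.0
tool_pos: [0.4707, -0.3471, 0.1063]
tool_rot: [0.554, -0.553, 0.441, -0.439]
contact_force: [-0.4, -0.3, -0.0]
gripper_width: 0.583
```

Run:
```python
from h import *
m=np.array([.4695,-.3485,.05]); d=np.array([np.cos(.2265),np.sin(.2265),0])
g=m+.002*d
s=grab_frame('scene')
go(g,toolR(.2265-np.pi/2))
crop(s,140,180,110,90,7,'pics/s7.png')
```

```text
t 10.05 tgt tcp [ 0.4714 -0.3481  0.104 ] shift units [ 0.023 -0.028 -0.044] turn units [-0.03 -0.03 -0.02] F [-1.   0.3 -1.4] w 50.3
```

View pics/s7.png

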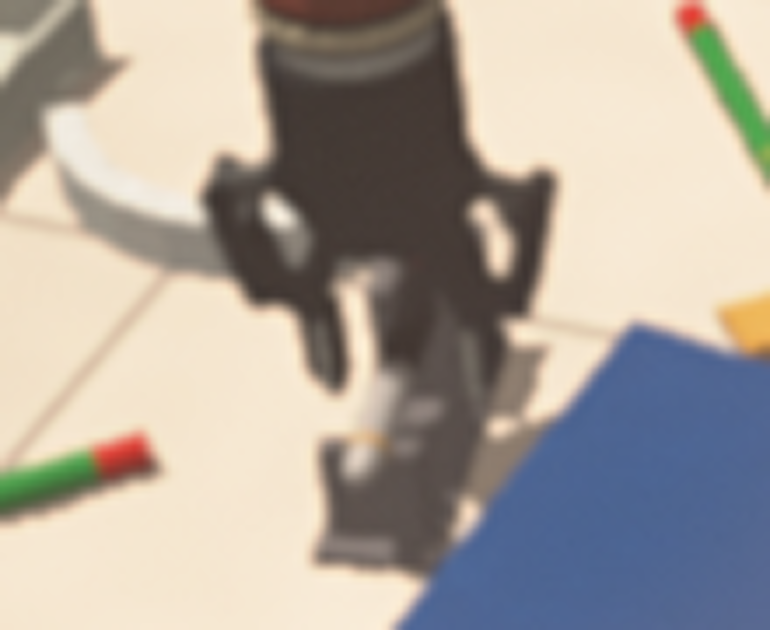

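Pin is between the fingers. I'll close and lift straight up.

{"api": "carry_out", "payload": {"rows": [[[0,0,0,0.02,-0.03,0,0],[0,0,0,0,0,0,0],[0,0,0,0,0,0,0],[0,0,0,0,0,0,0],[0,0,0,0,0,0,0]]]}}

```text
time: 10.55
tool_pos: [0.473, -0.3498, 0.1096]
tool_rot: [-0.553, 0.553, -0.439, 0.442]
contact_force: [-0.1, -0.4, 6.4]
gripper_width: 0.164
```

{"api": "carry_out", "payload": {"rows": [[[0,0,0,0,0,0,0],[0,0,0,0,0,0.2,0],[0,0,0,0,0,0.3,0],[0,0,0,0,0,0.5,0],[0,0,0,0,0,0.5,0]]]}}

```text
time: 11.05
tool_pos: [0.4715, -0.3485, 0.1681]
tool_rot: [0.553, -0.553, 0.441, -0.44]
contact_force: [0.2, 0.5, -0.2]
gripper_width: 0.158
```

Run:
```python
from h import *
s=grab_frame('scene')
crop(s,140,160,110,90,7,'pics/s8.png')
print(cur()[1])
```

```text
[ 0.47320894 -0.34995176  0.17255291]
```

View pics/s8.png

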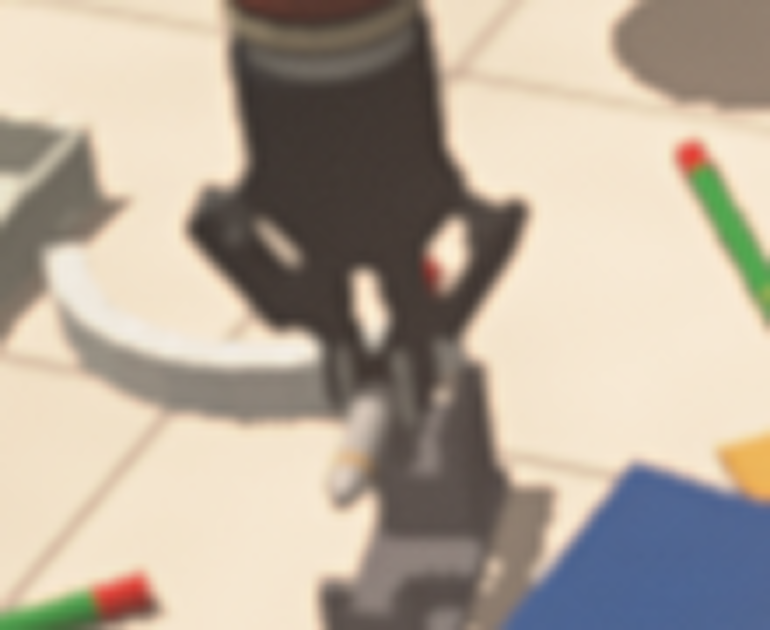

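The pin is held and lifted clear, steel point forward. Now aligning it in front of the sleeve.

Run:
```python
from h import *
g=w([-.232,-.08,.08]); print(g,lo(cur()[1]))
go(g+[0,0,.064],toolR(YAW-np.pi/2))
```

```text
[ 0.4205099  -0.08814729  0.08      ] [-0.13731428 -0.3297066   0.17255291]
t 11.1 tgt tcp [ 0.4205 -0.0881  0.198 ] shift units [-1.317  6.545  0.636] turn units [ 0.07  0.05 -5.6 ] F [ 2.  -2.1  1.9] w 13.9
```

{"api": "carry_out", "payload": {"rows": [[[0,0,-0.7,-0.3,0.3,0.3,0],[0,0,-0.7,-0.3,0.6,0.3,0],[0,0,-0.7,-0.3,0.8,0,0],[0,0,-0.7,-0.3,0.8,0,0],[0,0,-0.7,-0.1,0.8,0,0]]]}}

```text
time: 11.6
tool_pos: [0.4188, -0.2156, 0.1912]
tool_rot: [0.495, -0.495, 0.505, -0.505]
contact_force: [-0.1, 0.0, -1.9]
gripper_width: 0.161
```

{"api": "carry_out", "payload": {"rows": [[[0,0,-0.7,0,0.8,0,0],[0,0,-0.7,0,0.8,0,0],[0,0,-0.7,0,0.8,0,0],[0,0,0,0,0.6,0,0],[0,0,0,0,0.2,0,0]]]}}

```text
time: 12.1
tool_pos: [0.4195, -0.0871, 0.1912]
tool_rot: [0.458, -0.458, 0.539, -0.539]
contact_force: [-0.1, -0.5, -0.2]
gripper_width: 0.16
```

{"api": "carry_out", "payload": {"rows": [[[0,0,0,0,0,0,0],[0,0,0,0,0,0,0]]]}}

```text
time: 12.3
tool_pos: [0.42, -0.0894, 0.1916]
tool_rot: [-0.457, 0.457, -0.539, 0.54]
contact_force: [-0.1, -0.3, -0.3]
gripper_width: 0.16
```

Run:
```python
from h import *
g=w([-.232,-.08,.08])
t=grab_frame('top');s=grab_frame('scene')
go(g,toolR(YAW-np.pi/2))
cv2.imwrite('pics/t9f.png',t);cv2.imwrite('pics/s9f.png',s)
crop(t,300,190,130,120,5,'pics/t9.png');crop(s,190,150,130,110,6,'pics/s9.png')
```

```text
t 12.4 tgt tcp [ 0.4205 -0.0881  0.134 ] shift units [ 0.012  0.041 -1.439] turn units [ 0.   -0.    0.02] F [ 0.1  0.1 -1.6] w 14.2
```

View pics/t9.png

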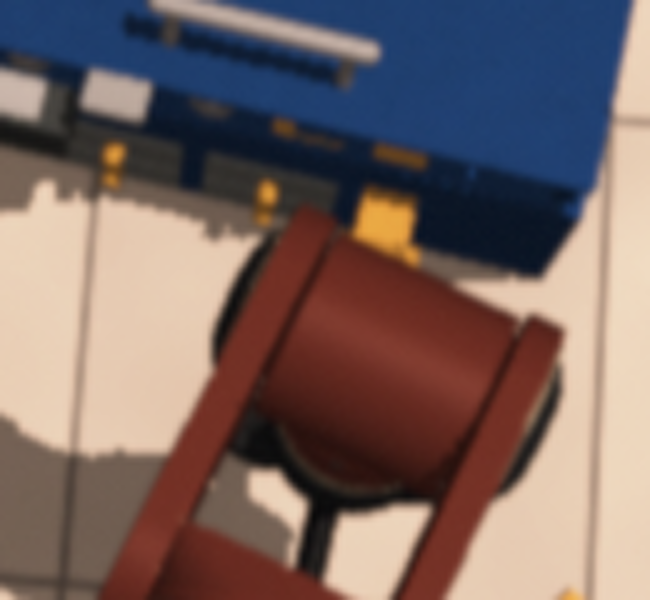

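View pics/s9.png

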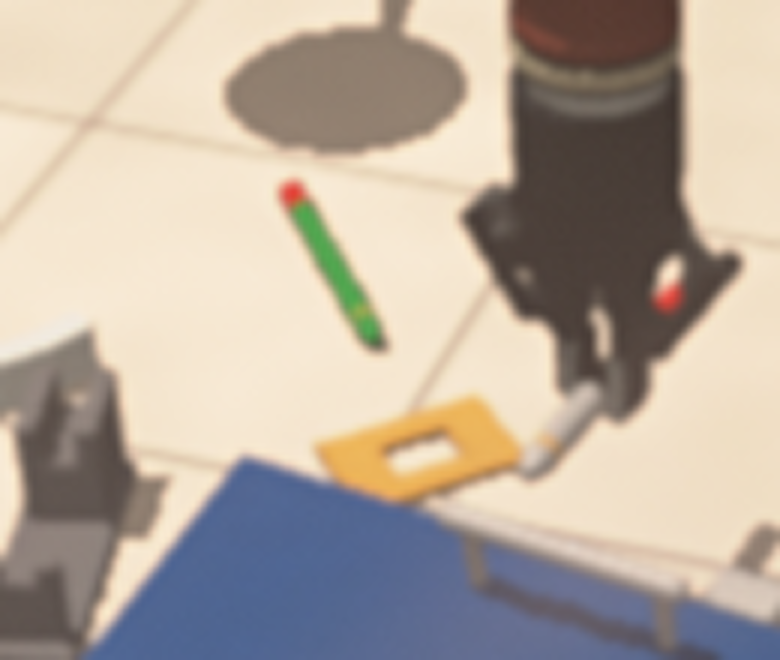

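```bash
cat >> h.py <<'E'
def onplane(n,uv,yl):
    p,d=ray(n,*uv); nn=np.array([-np.sin(YAW),np.cos(YAW),0]); 
    t=(yl-np.dot(nn,p-np.r_[CAB,0]))/np.dot(nn,d); return lo(p+t*d)
E
python3 - <<'E'
from h import *
s,p,Rc=cur(); l=lo(p); print('tcp local',l)
S=lambda x,y:px(x,y,6,190,150)
for nm,q in(('tip',(525,468)),('orange',(547,441)),('tail',(668,297))): print(nm,onplane('scene',S(*q),l[1]))
# predicted pin if level & centred
for dx in(.073,-.077): 
    P=w([l[0]+dx,l[1],p[2]-.056]); u=proj('scene',P); print(dx,(u-[190,150]+.5)*6-.5)
# sleeve mouth re-fit, from t6-like: lo
E
```

```text
tcp local [-0.23219303 -0.08167581  0.19157936]
tip [-0.16004074 -0.08167581  0.13702826]
orange [-0.17982476 -0.08167581  0.13817246]
tail [-0.29526449 -0.08167581  0.14235162]
0.073 [524.14906644 471.7231796 ]
-0.077 [681.82193461 293.53104268]
```

{"api": "carry_out", "payload": {"rows": [[[0,0,0,0.01,0.04,-0.5,0],[0,0,0,0,0,-0.5,0],[0,0,0,0,0,-0.41,0],[0,0,0,0,0,0,0],[0,0,0,0,0,0,0]]]}}

```text
time: 12.9
tool_pos: [0.4204, -0.0879, 0.1352]
tool_rot: [0.457, -0.457, 0.54, -0.539]
contact_force: [-0.9, 0.5, -0.1]
gripper_width: 0.163
```

Run:
```python
from h import *
t=grab_frame('top');s=grab_frame('scene')
print(lo(cur()[1]),state()['contact_force'])
crop(t,300,190,130,120,5,'pics/t10.png');crop(s,190,150,130,110,6,'pics/s10.png')
print((np.array([np.cos(YAW),np.sin(YAW)])).round(3))
```

```text
[-0.23143224 -0.07969811  0.13633239] [-0.58613408 -0.35659012 -1.21778967]
[ 0.987 -0.163]
```

View pics/s10.png

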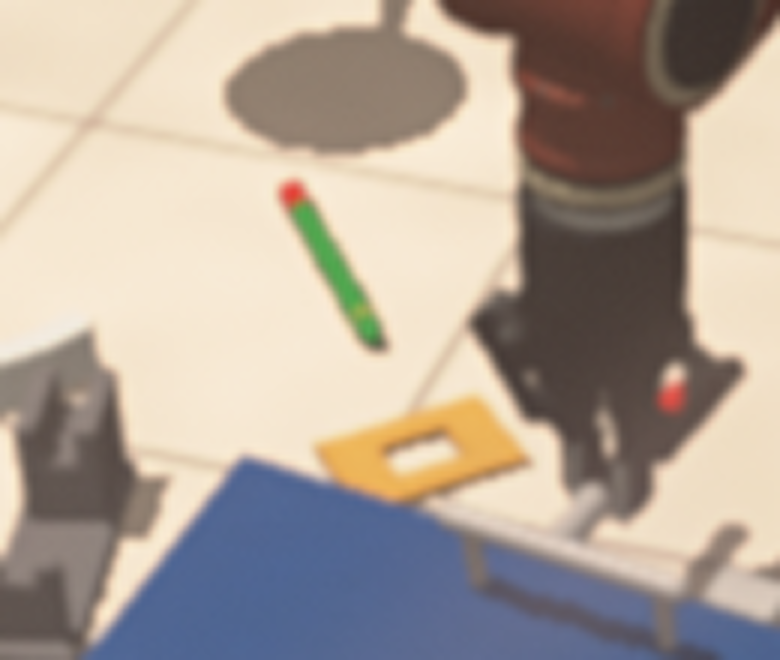

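View pics/t10.png

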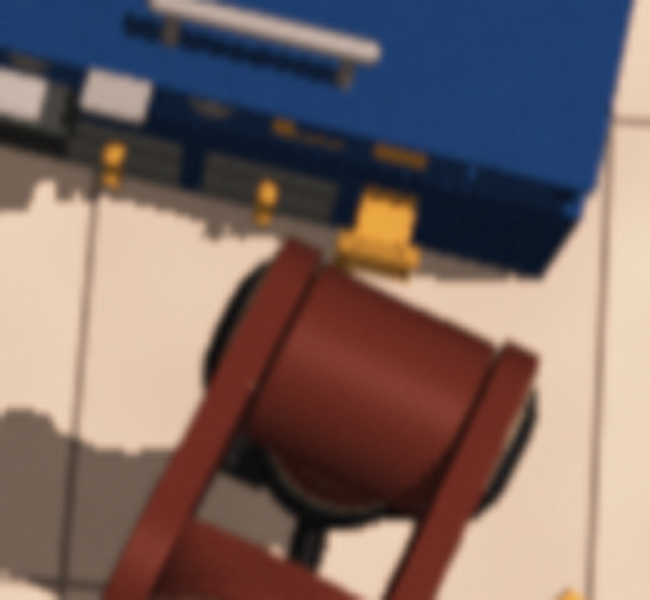

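{"api": "carry_out", "payload": {"rows": [[[0,0,0,0.3,-0.05,0,0],[0,0,0,0.3,-0.05,0,0],[0,0,0,0.15,-0.025,0,0],[0,0,0,0.1,-0.016,0,0],[0,0,0,0.06,-0.01,0,0]]]}}

```text
time: 13.5
tool_pos: [0.4571, -0.0935, 0.1356]
tool_rot: [-0.457, 0.457, -0.539, 0.539]
contact_force: [-1.1, 0.3, -0.4]
gripper_width: 0.157
```

{"api": "carry_out", "payload": {"rows": [[[0,0,0,0.06,-0.01,0,0],[0,0,0,0.06,-0.01,0,0],[0,0,0,0.06,-0.01,0,0]]]}}

```text
time: 13.8
tool_pos: [0.4639, -0.0945, 0.1351]
tool_rot: [0.457, -0.457, 0.539, -0.539]
contact_force: [0.3, -0.5, -0.7]
gripper_width: 0.163
```

{"api": "carry_out", "payload": {"rows": [[[0,0,0,0.06,-0.01,0,0],[0,0,0,0.06,-0.01,0,0],[0,0,0,0.06,-0.01,0,0]]]}}

```text
time: 14.1
tool_pos: [0.4713, -0.0957, 0.1351]
tool_rot: [0.457, -0.457, 0.539, -0.539]
contact_force: [-0.0, 0.0, -0.7]
gripper_width: 0.164
```

{"api": "carry_out", "payload": {"rows": [[[0,0,0,0.06,-0.01,0,0],[0,0,0,0.06,-0.01,0,0]]]}}

```text
time: 14.3
tool_pos: [0.4762, -0.0966, 0.1354]
tool_rot: [-0.457, 0.457, -0.539, 0.539]
contact_force: [-1.9, 0.0, 2.1]
gripper_width: 0.16
```

{"api": "carry_out", "payload": {"rows": [[[0,0,0,0.06,-0.01,0,0],[0,0,0,0.06,-0.01,0,0]]]}}

```text
time: 14.5
tool_pos: [0.4811, -0.0975, 0.1357]
tool_rot: [-0.457, 0.457, -0.539, 0.539]
contact_force: [-4.7, 1.9, 5.6]
gripper_width: 0.162
```

{"api": "carry_out", "payload": {"rows": [[[0,0,0,0.06,-0.01,0,0],[0,0,0,0.06,-0.01,0,0]]]}}

```text
time: 14.7
tool_pos: [0.4865, -0.0985, 0.136]
tool_rot: [-0.458, 0.457, -0.539, 0.54]
contact_force: [-1.8, 0.2, 3.9]
gripper_width: 0.166
```

{"api": "carry_out", "payload": {"rows": [[[0,0,0,0.06,-0.01,0,0],[0,0,0,0.06,-0.01,0,0]]]}}

```text
time: 14.9
tool_pos: [0.4913, -0.0993, 0.136]
tool_rot: [-0.458, 0.457, -0.539, 0.54]
contact_force: [-2.2, -0.1, 6.2]
gripper_width: 0.163
```

{"api": "carry_out", "payload": {"rows": [[[0,0,0,0.06,-0.01,0.03,0],[0,0,0,0.06,-0.01,0.02,0]]]}}

```text
time: 15.1
tool_pos: [0.4955, -0.1, 0.1374]
tool_rot: [-0.457, 0.457, -0.539, 0.54]
contact_force: [-1.0, -1.9, 2.1]
gripper_width: 0.161
```

{"api": "carry_out", "payload": {"rows": [[[0,0,0,0.06,-0.01,0,0],[0,0,0,0.06,-0.01,0,0]]]}}

```text
time: 15.3
tool_pos: [0.5002, -0.1007, 0.1372]
tool_rot: [-0.457, 0.457, -0.539, 0.539]
contact_force: [-2.3, -0.5, 5.5]
gripper_width: 0.162
```

{"api": "carry_out", "payload": {"rows": [[[0,0,0,0.06,-0.01,0,0],[0,0,0,0.06,-0.01,0,0]]]}}

```text
time: 15.5
tool_pos: [0.505, -0.1015, 0.1373]
tool_rot: [-0.457, 0.457, -0.539, 0.539]
contact_force: [-2.4, -2.3, 4.5]
gripper_width: 0.163
```

Run:
```python
from h import *
t=grab_frame('top');s=grab_frame('scene')
print(lo(cur()[1]),state()['contact_force'])
crop(t,300,190,130,120,5,'pics/t11.png');crop(s,190,150,130,110,6,'pics/s11.png')
```

```text
[-0.14600572 -0.07939764  0.13744085] [-0.01457935 -1.829605    2.76967312]
```

View pics/s11.png

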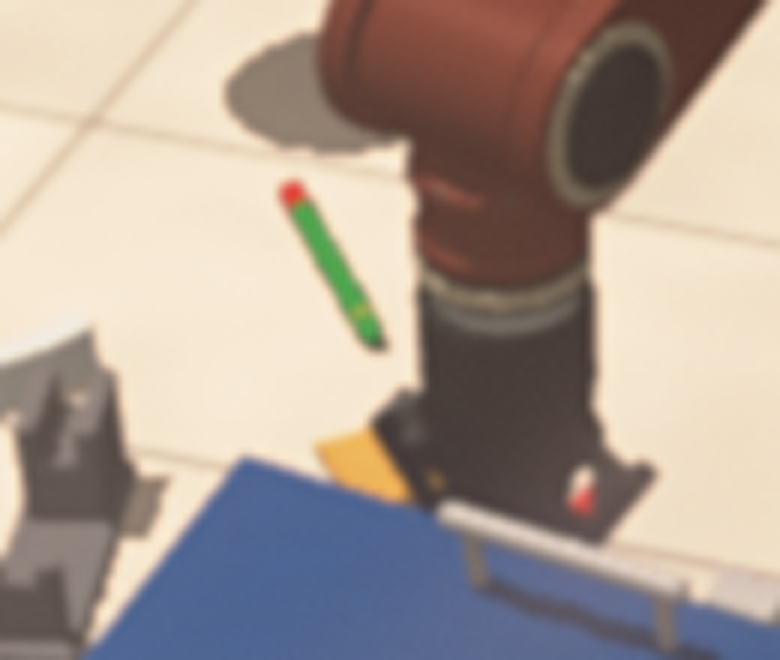

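View pics/t11.png

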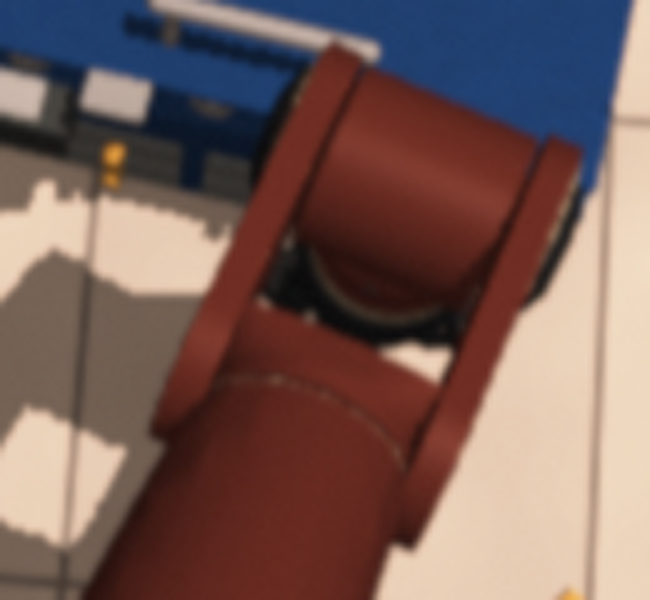

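{"api": "carry_out", "payload": {"rows": [[[0,0,0,0.06,-0.01,0.01,0],[0,0,0,0.06,-0.01,0,0],[0,0,0,0.06,-0.01,0,0],[0,0,0,0.04,-0.007,0,0],[0,0,0,0,0,0,0]]]}}

```text
time: 16.1
tool_pos: [0.5141, -0.103, 0.1377]
tool_rot: [-0.457, 0.457, -0.539, 0.54]
contact_force: [-0.6, -1.9, 5.2]
gripper_width: 0.164
```

{"api": "carry_out", "payload": {"rows": [[[0,0,0,0,0,0,40],[0,0,0,0,0,0,40],[0,0,0,0,0,0,40],[0,0,0,-0.3,0.05,0,40],[0,0,0,-0.5,0.08,0,40]]]}}

```text
time: 16.6
tool_pos: [0.481, -0.0974, 0.1373]
tool_rot: [0.457, -0.457, 0.539, -0.539]
contact_force: [-0.1, -0.5, -0.2]
gripper_width: 0.467
```

{"api": "carry_out", "payload": {"rows": [[[0,0,0,-0.5,0.08,0,40],[0,0,0,-0.28,0.05,0,40],[0,0,0,0,0,0,40]]]}}

```text
time: 16.9
tool_pos: [0.4484, -0.0917, 0.1366]
tool_rot: [0.457, -0.458, 0.54, -0.539]
contact_force: [-0.4, -0.1, 0.3]
gripper_width: 0.468
```

Run:
```python
from h import *
t=grab_frame('top');s=grab_frame('scene')
print(lo(cur()[1]),state()['contact_force'])
crop(t,300,190,130,120,5,'pics/t12.png');crop(s,190,150,130,110,6,'pics/s12.png')
```

```text
[-0.20215659 -0.07925822  0.13745289] [ 0.3955584  -0.44809047 -0.58293195]
```

View pics/s12.png

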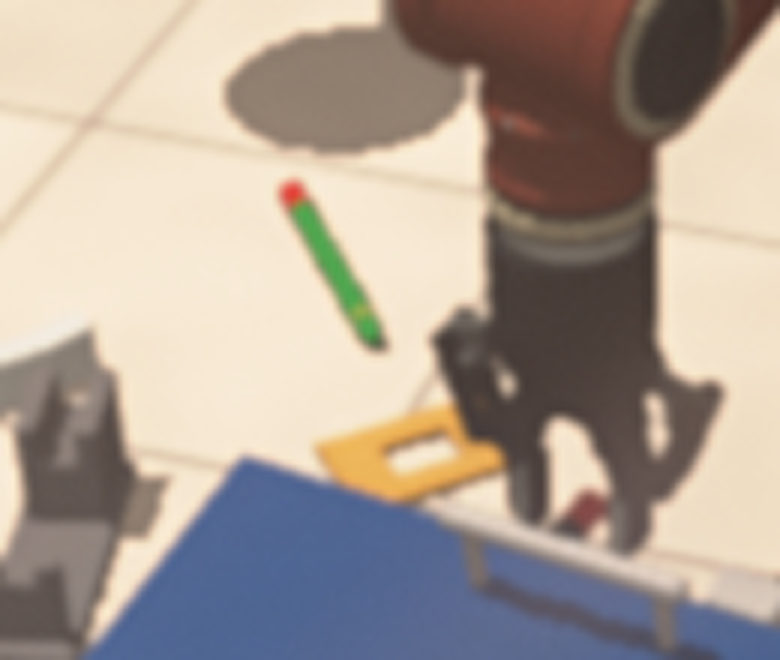

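View pics/t12.png

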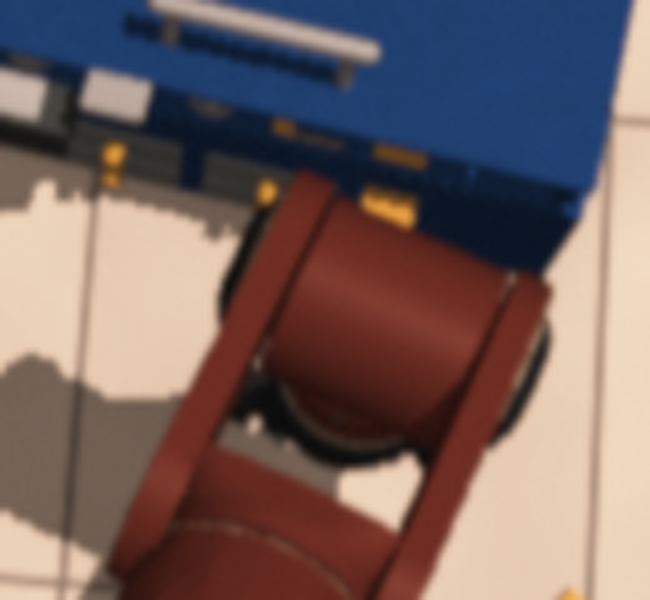

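Run:
```python
from h import *
S=lambda x,y:px(x,y,6,190,150)
for q in((588,508),(594,496),(572,525)): print(onplane('scene',S(*q),-.0797))
for z in(.075,.08,.085): print(z,(proj('scene',w([-.2135,-.08,z]))-[190,150])*6)
```

```text
[-0.21144941 -0.0797      0.07897685]
[-0.21731185 -0.0797      0.08175999]
[-0.19629815 -0.0797      0.08000309]
0.075 [587.22433327 509.64267891]
0.08 [587.01350641 501.02637851]
0.085 [586.80183355 492.37550309]
```

Red tail at (588,508) in the crop; the pin is lying level in the sleeve. Taking the second hold.

{"api": "carry_out", "payload": {"rows": [[[0,0,0,0,0,0,0],[0,0,0,0,0,0,0],[0,0,0,0,0,0,0],[0,0,0,0,0,0,0],[0,0,0,0,0,0,0]]]}}

```text
time: 17.5
tool_pos: [0.4506, -0.0925, 0.1376]
tool_rot: [-0.457, 0.457, -0.539, 0.539]
contact_force: [0.7, 0.2, 0.7]
gripper_width: 0.163
```

{"api": "carry_out", "payload": {"rows": [[[0,0,0,0.05,-0.008,0,0],[0,0,0,0.05,-0.008,0,0],[0,0,0,0.05,-0.008,0,0],[0,0,0,0.05,-0.008,0,0]]]}}

```text
time: 17.9
tool_pos: [0.4586, -0.0937, 0.1375]
tool_rot: [0.457, -0.457, 0.539, -0.539]
contact_force: [-0.3, -0.2, 1.2]
gripper_width: 0.161
```

{"api": "carry_out", "payload": {"rows": [[[0,0,0,0.05,-0.008,0,0],[0,0,0,0.05,-0.008,0,0],[0,0,0,0.05,-0.008,0,0]]]}}

```text
time: 18.2
tool_pos: [0.4646, -0.0947, 0.1375]
tool_rot: [-0.457, 0.457, -0.539, 0.539]
contact_force: [-0.3, -0.7, 0.8]
gripper_width: 0.161
```

{"api": "carry_out", "payload": {"rows": [[[0,0,0,0.05,-0.008,0,0],[0,0,0,0.05,-0.008,0,0]]]}}

```text
time: 18.4
tool_pos: [0.4686, -0.0954, 0.1376]
tool_rot: [-0.457, 0.457, -0.539, 0.539]
contact_force: [-0.8, -0.5, 0.2]
gripper_width: 0.166
```

{"api": "carry_out", "payload": {"rows": [[[0,0,0,0.05,-0.008,0,0]]]}}

```text
time: 18.5
tool_pos: [0.4705, -0.0957, 0.1375]
tool_rot: [-0.457, 0.457, -0.539, 0.539]
contact_force: [-1.3, 0.0, 1.7]
gripper_width: 0.163
```

{"api": "carry_out", "payload": {"rows": [[[0,0,0,0.05,-0.008,0,0]]]}}

```text
time: 18.6
tool_pos: [0.4725, -0.096, 0.1375]
tool_rot: [-0.457, 0.457, -0.539, 0.539]
contact_force: [-0.9, -1.1, 0.6]
gripper_width: 0.163
```

{"api": "carry_out", "payload": {"rows": [[[0,0,0,0.05,-0.008,0,0]]]}}

```text
time: 18.7
tool_pos: [0.4746, -0.0963, 0.1376]
tool_rot: [-0.457, 0.457, -0.539, 0.539]
contact_force: [-0.4, 0.1, 1.5]
gripper_width: 0.163
```

{"api": "carry_out", "payload": {"rows": [[[0,0,0,0.05,-0.008,0,0]]]}}

```text
time: 18.8
tool_pos: [0.4766, -0.0966, 0.1376]
tool_rot: [-0.457, 0.457, -0.539, 0.539]
contact_force: [-0.5, 0.1, 2.3]
gripper_width: 0.16
```

Depth is about 82 mm with no contact yet.

{"api": "carry_out", "payload": {"rows": [[[0,0,0,0.05,-0.008,0,0]]]}}

```text
time: 18.9
tool_pos: [0.4786, -0.0969, 0.1376]
tool_rot: [-0.457, 0.457, -0.539, 0.539]
contact_force: [-0.6, -0.5, 1.2]
gripper_width: 0.161
```

{"api": "carry_out", "payload": {"rows": [[[0,0,0,0.05,-0.008,0,0]]]}}

```text
time: 19.0
tool_pos: [0.4806, -0.0973, 0.1376]
tool_rot: [-0.457, 0.457, -0.539, 0.539]
contact_force: [-1.8, -1.0, 2.0]
gripper_width: 0.16
```

{"api": "carry_out", "payload": {"rows": [[[0,0,0,0.05,-0.008,0,0]]]}}

```text
time: 19.1
tool_pos: [0.4826, -0.0976, 0.1376]
tool_rot: [-0.457, 0.457, -0.539, 0.539]
contact_force: [-0.7, -0.3, 2.0]
gripper_width: 0.16
```

{"api": "carry_out", "payload": {"rows": [[[0,0,0,0.05,-0.008,0,0]]]}}

```text
time: 19.2
tool_pos: [0.4846, -0.0979, 0.1376]
tool_rot: [-0.457, 0.457, -0.539, 0.539]
contact_force: [-0.3, -1.3, 2.1]
gripper_width: 0.164
```

{"api": "carry_out", "payload": {"rows": [[[0,0,0,0.05,-0.008,0,0]]]}}

```text
time: 19.3
tool_pos: [0.4866, -0.0982, 0.1376]
tool_rot: [-0.457, 0.457, -0.539, 0.539]
contact_force: [-1.4, -1.0, 1.6]
gripper_width: 0.165
```

{"api": "carry_out", "payload": {"rows": [[[0,0,0,0.05,-0.008,0,0]]]}}

```text
time: 19.4
tool_pos: [0.4873, -0.0983, 0.1371]
tool_rot: [0.456, -0.458, 0.54, -0.538]
contact_force: [-8.3, -0.4, 5.4]
gripper_width: 0.168
```

{"api": "carry_out", "payload": {"rows": [[[0,0,0,0.05,-0.008,0,0]]]}}

```text
time: 19.5
tool_pos: [0.4889, -0.0985, 0.1369]
tool_rot: [0.456, -0.459, 0.541, -0.538]
contact_force: [-8.2, 0.0, 6.8]
gripper_width: 0.164
```

{"api": "carry_out", "payload": {"rows": [[[0,0,0,0.05,-0.008,0,0]]]}}

```text
time: 19.6
tool_pos: [0.4909, -0.0988, 0.137]
tool_rot: [0.456, -0.459, 0.541, -0.538]
contact_force: [-8.5, -0.2, 6.4]
gripper_width: 0.161
```

Catch felt at TCP x ≈ 0.487 with a steady ~8 N. Target x is ≈ 0.506, which is 19 mm further.

{"api": "carry_out", "payload": {"rows": [[[0,0,0,0.05,-0.008,0,0],[0,0,0,0.05,-0.008,0,0]]]}}

```text
time: 19.8
tool_pos: [0.4949, -0.0995, 0.1371]
tool_rot: [0.456, -0.459, 0.541, -0.538]
contact_force: [-8.5, -0.6, 6.9]
gripper_width: 0.168
```

{"api": "carry_out", "payload": {"rows": [[[0,0,0,0.05,-0.008,0,0],[0,0,0,0.05,-0.008,0,0]]]}}

```text
time: 20.0
tool_pos: [0.499, -0.1002, 0.1372]
tool_rot: [0.456, -0.459, 0.541, -0.538]
contact_force: [-9.2, 0.2, 8.9]
gripper_width: 0.166
```

{"api": "carry_out", "payload": {"rows": [[[0,0,0,0.05,-0.008,0,0],[0,0,0,0.05,-0.008,0,0]]]}}

```text
time: 20.2
tool_pos: [0.503, -0.1009, 0.1373]
tool_rot: [0.456, -0.459, 0.541, -0.538]
contact_force: [-9.7, 0.5, 8.2]
gripper_width: 0.162
```

{"api": "carry_out", "payload": {"rows": [[[0,0,0,0.05,-0.008,0,0],[0,0,0,0.02,-0.003,0,0]]]}}

```text
time: 20.4
tool_pos: [0.506, -0.1014, 0.1375]
tool_rot: [0.456, -0.459, 0.541, -0.538]
contact_force: [-8.3, 0.5, 8.1]
gripper_width: 0.164
```

{"api": "carry_out", "payload": {"rows": [[[0,0,0,0,0,0,40],[0,0,0,0,0,0,40],[0,0,0,0,0,0,40],[0,0,0,-0.4,0.065,0,40],[0,0,0,-0.8,0.13,0,40]]]}}

```text
time: 20.9
tool_pos: [0.4601, -0.094, 0.1381]
tool_rot: [-0.458, 0.457, -0.539, 0.54]
contact_force: [-0.5, -0.1, 0.7]
gripper_width: 0.468
```

{"api": "carry_out", "payload": {"rows": [[[0,0,0,-0.8,0.13,0,40],[0,0,0,-0.2,0,0.8,40],[0,0,1,0,0,1,40],[0,0,1,0,0,1,40],[0,0,1,0,0,0.5,40]]]}}

```text
time: 21.4
tool_pos: [0.4202, -0.0888, 0.2737]
tool_rot: [0.513, -0.511, 0.486, -0.49]
contact_force: [0.2, -0.2, 0.5]
gripper_width: 0.465
```

Run:
```python
from h import *
t=grab_frame('top');s=grab_frame('scene')
print(lo(cur()[1]),state()['contact_force'])
crop(t,300,190,130,120,5,'pics/t13.png');crop(s,190,180,130,110,6,'pics/s13.png')
th=.175
g=w([.085-.145*np.cos(th)+.041*np.sin(th),-.001,.136+.145*np.sin(th)+.041*np.cos(th)]); print(g)
go(g+[0,0,.05],toolR(-.1638))
```

```text
[-0.23159201 -0.08081348  0.27378793] [ 0.80267251 -0.81805535  0.42926781]
[ 0.61231794 -0.0397777   0.20161947]
t 21.5 tgt tcp [ 0.6123 -0.0398  0.3056] shift units [4.788 1.231 0.796] turn units [-0.04  0.12 19.5 ] F [ 0.8 -0.8  0.4] w 40.1
```

View pics/s13.png

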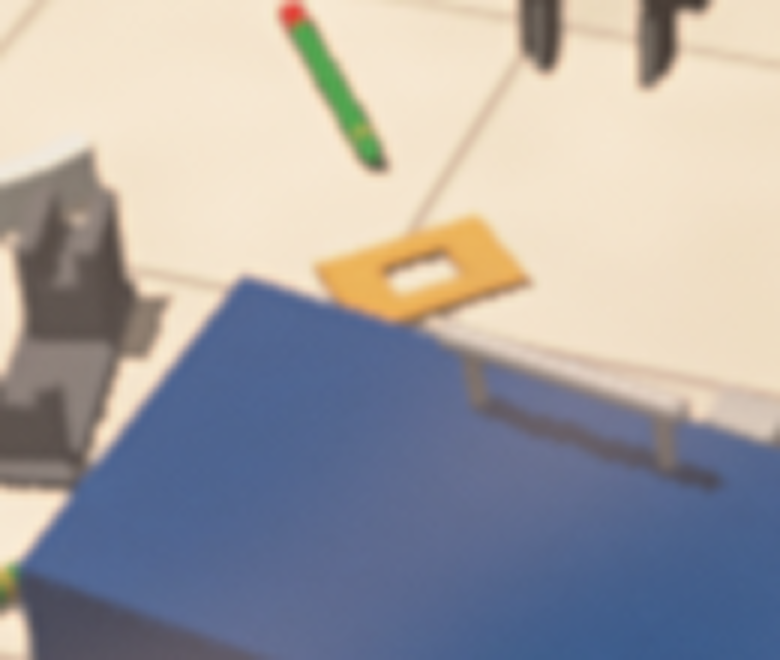

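View pics/t13.png

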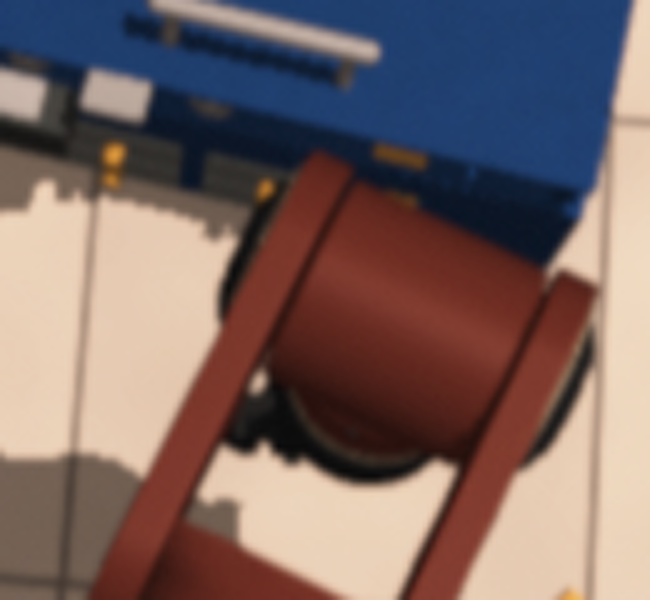

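{"api": "carry_out", "payload": {"rows": [[[0,0,1,0,0,0.5,40],[0,0,1,0.1,0.1,0.6,40],[0,0,1,0.2,0.1,0,40],[0,0,1,0.3,0.1,0,40],[0,0,1,0.3,0.1,0,40]]]}}

```text
time: 22.0
tool_pos: [0.4552, -0.0721, 0.3117]
tool_rot: [-0.588, 0.589, -0.393, 0.391]
contact_force: [0.2, 0.2, 0.7]
gripper_width: 0.465
```

{"api": "carry_out", "payload": {"rows": [[[0,0,1,0.3,0.1,0,40],[0,0,1,0.3,0.1,0,40],[0,0,1,0.3,0.1,0,40],[0,0,1,0.3,0.1,0,40],[0,0,1,0.3,0.1,0,40]]]}}

```text
time: 22.5
tool_pos: [0.5152, -0.0521, 0.3112]
tool_rot: [-0.648, 0.648, -0.285, 0.283]
contact_force: [-0.4, -0.3, -0.6]
gripper_width: 0.47
```

{"api": "carry_out", "payload": {"rows": [[[0,0,1,0.3,0.1,0,40],[0,0,1,0.3,0.1,0,40],[0,0,1,0.3,0.1,0,40],[0,0,1,0.3,0,0,40],[0,0,1,0.3,0,0,40]]]}}

```text
time: 23.0
tool_pos: [0.5752, -0.0401, 0.311]
tool_rot: [0.687, -0.687, 0.168, -0.166]
contact_force: [-0.6, 0.1, 0.0]
gripper_width: 0.467
```

{"api": "carry_out", "payload": {"rows": [[[0,0,1,0.3,0,0,40],[0,0,1,0.3,0,0,40],[0,0,1,0.3,0,0,40],[0,0,1,0.2,0,0,40],[0,0,0.5,0,0,0,40]]]}}

```text
time: 23.5
tool_pos: [0.6194, -0.0403, 0.3107]
tool_rot: [0.705, -0.705, 0.059, -0.057]
contact_force: [0.3, 0.5, -0.3]
gripper_width: 0.465
```

Run:
```python
from h import *
t=grab_frame('top')
crop(t,300,190,130,120,5,'pics/t14.png')
th=.175
g=w([.085-.145*np.cos(th)+.041*np.sin(th),-.001,.136+.145*np.sin(th)+.041*np.cos(th)]); print(g)
go(g,toolR(-.1638))
```

```text
[ 0.61231794 -0.0397777   0.20161947]
t 23.55 tgt tcp [ 0.6123 -0.0398  0.2556] shift units [-0.168  0.013 -1.378] turn units [-0.01 -0.05 -0.01] F [ 0.6  0.1 -0.1] w 39.7
```

View pics/t14.png

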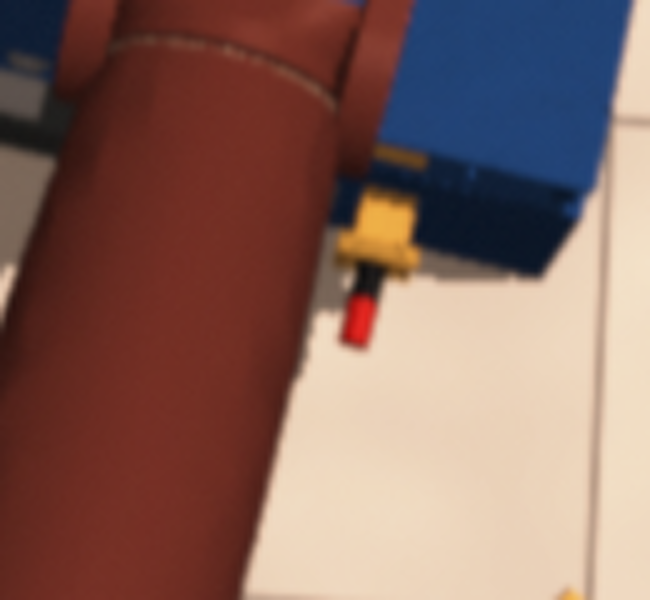

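Run:
```python
from h import *
for z in(.08,.088): print(lo(atz('top',*px(354,346,5,300,190),z)))
```

```text
[-0.16029309 -0.07885579  0.08      ]
[-0.1620315  -0.07855869  0.088     ]
```

{"api": "carry_out", "payload": {"rows": [[[0,0,0,-0.13,0,-0.4,40],[0,0,0,0,0,-0.5,40],[0,0,0,0,0,-0.43,40],[0,0,0,0,0,0,40],[0,0,0,0,0,0,0]]]}}

```text
time: 24.05
tool_pos: [0.6134, -0.0404, 0.2591]
tool_rot: [0.705, -0.705, 0.059, -0.057]
contact_force: [0.0, 0.7, 0.6]
gripper_width: 0.309
```

{"api": "carry_out", "payload": {"rows": [[[0,0,0,0,0,0,0],[0,0,0,0,0,0,0],[0,0,0,0,0,0,0],[0,0,0,0,0,0,0]]]}}

```text
time: 24.45
tool_pos: [0.6144, -0.0405, 0.2614]
tool_rot: [-0.705, 0.705, -0.057, 0.059]
contact_force: [0.0, 0.1, 2.5]
gripper_width: 0.1
```

Run:
```python
from h import *
def b(th):
    a=np.array([-.145,.041]); c,sn=np.cos(th),np.sin(th)
    return np.array([c*a[0]+sn*a[1], -sn*a[0]+c*a[1]])
T=np.linspace(.175,.95,16)
for i in range(15):
    d=(b(T[i+1])-b(T[i]))/.04; print(round(T[i+1],3),[round(float(v),3) for v in(d[0]*np.cos(YAW),d[0]*np.sin(YAW),d[1])])
```

```text
0.227 [0.088, -0.015, 0.173]
0.278 [0.097, -0.016, 0.168]
0.33 [0.105, -0.017, 0.163]
0.382 [0.113, -0.019, 0.157]
0.433 [0.121, -0.02, 0.151]
0.485 [0.129, -0.021, 0.144]
0.537 [0.136, -0.022, 0.137]
0.588 [0.143, -0.024, 0.13]
0.64 [0.149, -0.025, 0.123]
0.692 [0.155, -0.026, 0.115]
0.743 [0.161, -0.027, 0.106]
0.795 [0.166, -0.027, 0.098]
0.847 [0.171, -0.028, 0.089]
0.898 [0.175, -0.029, 0.08]
0.95 [0.179, -0.03, 0.071]
```

Feel with the first two rows.

{"api": "carry_out", "payload": {"rows": [[[0,0,0,0.088,-0.015,0.173,0],[0,0,0,0.097,-0.016,0.168,0]]]}}

```text
time: 24.65
tool_pos: [0.6196, -0.0414, 0.2706]
tool_rot: [0.705, -0.705, 0.061, -0.055]
contact_force: [-0.5, 0.4, -12.1]
gripper_width: 0.102
```

{"api": "carry_out", "payload": {"rows": [[[0,0,0,0.105,-0.017,0.163,0],[0,0,0,0.113,-0.019,0.157,0]]]}}

```text
time: 24.85
tool_pos: [0.6286, -0.043, 0.2852]
tool_rot: [0.705, -0.705, 0.061, -0.055]
contact_force: [-8.9, 0.6, -6.0]
gripper_width: 0.101
```

{"api": "carry_out", "payload": {"rows": [[[0,0,0,0.121,-0.02,0.151,0],[0,0,0,0.129,-0.021,0.144,0],[0,0,0,0.136,-0.022,0.137,0]]]}}

```text
time: 25.15
tool_pos: [0.6437, -0.0455, 0.3038]
tool_rot: [0.705, -0.705, 0.061, -0.055]
contact_force: [-13.7, 0.3, -1.3]
gripper_width: 0.1
```

The lid is free and rising past the old catch position. Continuing.

{"api": "carry_out", "payload": {"rows": [[[0,0,0,0.143,-0.024,0.13,0],[0,0,0,0.149,-0.025,0.123,0],[0,0,0,0.155,-0.026,0.115,0],[0,0,0,0.161,-0.027,0.106,0]]]}}

```text
time: 25.55
tool_pos: [0.6682, -0.0497, 0.325]
tool_rot: [-0.705, 0.705, -0.061, 0.055]
contact_force: [-17.1, 1.5, 6.0]
gripper_width: 0.1
```

{"api": "carry_out", "payload": {"rows": [[[0,0,0,0.166,-0.027,0.098,0],[0,0,0,0.171,-0.028,0.089,0],[0,0,0,0.175,-0.029,0.08,0],[0,0,0,0.179,-0.03,0.071,0],[0,0,0,0,0,0,0]]]}}

```text
time: 26.05
tool_pos: [0.6976, -0.0546, 0.3414]
tool_rot: [-0.704, 0.705, -0.058, 0.058]
contact_force: [-9.0, 0.8, 5.5]
gripper_width: 0.098
```

Run:
```python
from h import *
s=grab_frame('scene'); crop(s,180,150,190,140,4.2,'pics/s15.png'); print(cur()[1],state()['contact_force'])
```

```text
[ 0.69757535 -0.05464399  0.34144043] [-7.81487488 -0.25166087  5.79397358]
```

View pics/s15.png

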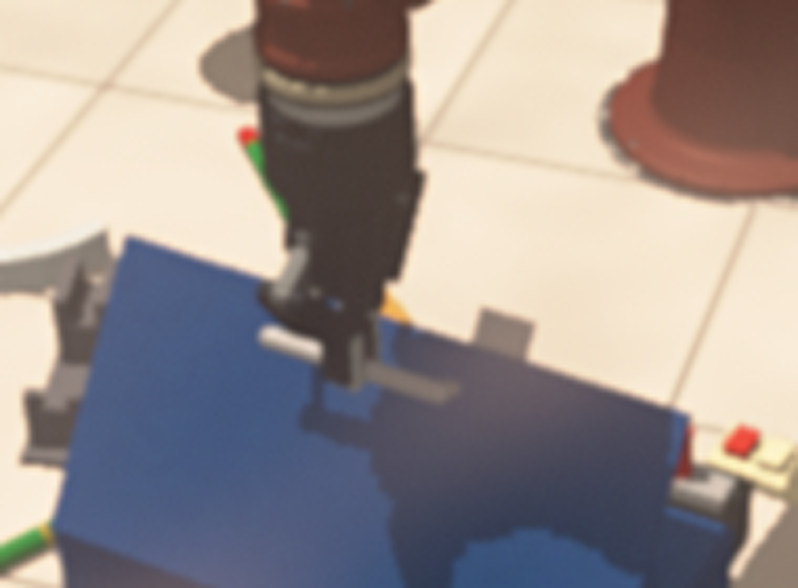

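{"api": "carry_out", "payload": {"rows": [[[0,0,0,0,0,0,22],[0,0,0,0,0,0,22],[0,0,0,0,0,0,22],[0,0,0,0,0,0.2,22],[0,0,0,0,0,0.6,22]]]}}

```text
time: 26.6
tool_pos: [0.6968, -0.0542, 0.3658]
tool_rot: [0.705, -0.705, 0.06, -0.056]
contact_force: [0.6, -0.2, 0.3]
gripper_width: 0.258
```

{"api": "carry_out", "payload": {"rows": [[[0,0,0,0,0,0.8,22],[0,0,0,0,0,0.8,22],[0,0,0,-0.5,0.5,0.3,22],[0,0,0,-0.8,0.8,0,22],[0,0,0,-0.8,0.8,0,22]]]}}

```text
time: 27.1
tool_pos: [0.6129, 0.0301, 0.4462]
tool_rot: [0.705, -0.705, 0.057, -0.059]
contact_force: [-0.0, 0.3, 0.1]
gripper_width: 0.258
```

{"api": "carry_out", "payload": {"rows": [[[0,0,0,-0.8,0.8,0,22],[0,0,0,-0.8,0.8,0,22],[0,0,0,-0.6,0.9,0,22],[0,0,0,0,0.9,0,22],[0,0,0,0,0,0,22]]]}}

```text
time: 27.6
tool_pos: [0.5244, 0.1689, 0.4458]
tool_rot: [0.706, -0.704, 0.056, -0.057]
contact_force: [0.2, -0.7, 0.5]
gripper_width: 0.258
```

Run:
```python
from h import *
t=grab_frame('top');s=grab_frame('scene')
cv2.imwrite('pics/t16f.png',t);crop(s,60,150,380,250,2.1,'pics/s16.png')
crop(t,270,130,170,130,4.7,'pics/t16.png'); print(cur()[1],state()['contact_force'])
```

```text
[0.52538451 0.16619824 0.44525743] [-0.42816544 -0.10461619 -0.1860906 ]
```

View pics/s16.png

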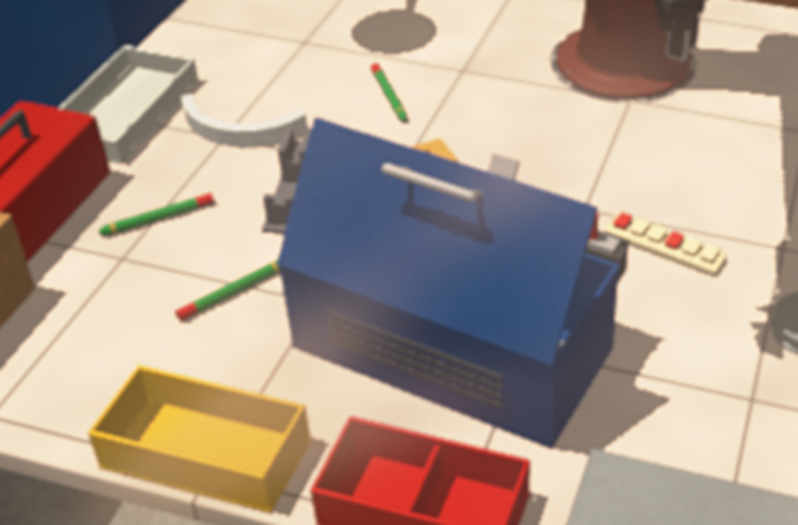

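View pics/t16.png

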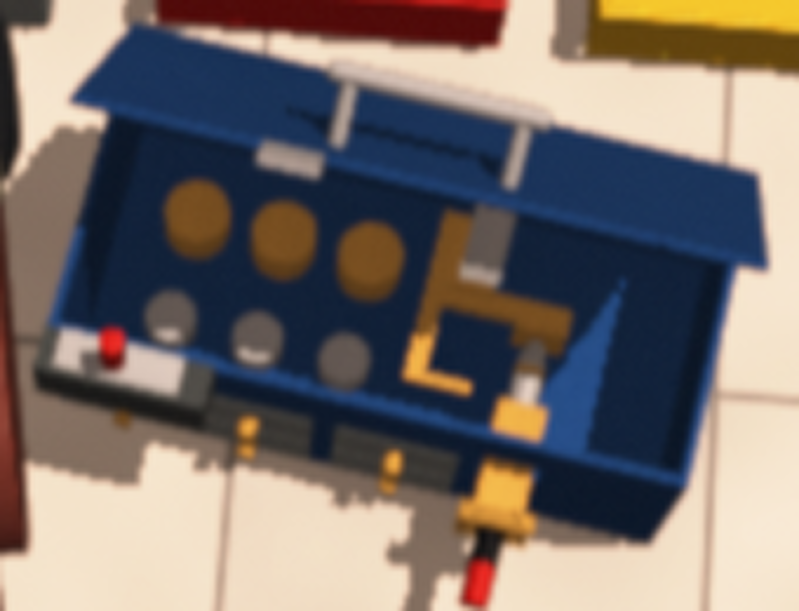

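View pics/t16f.png

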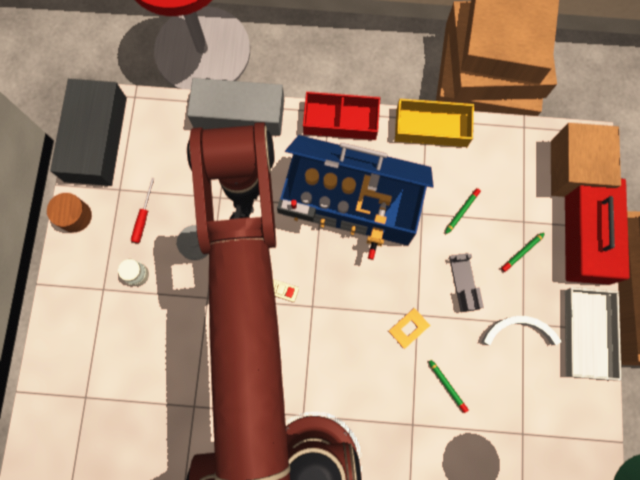

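The lid stands wide open, the bolt is drawn with the knob at (112,345) in t16, and the pin sits in the sleeve with its nose visible past the inner end at (530,370). The bystanders look unmoved. A last numeric check, then I hand in.

Run:
```python
from h import *
S=lambda x,y:px(x,y,2.1,60,150); T=lambda x,y:px(x,y,4.7,270,130)
a,_,e=tri(S(387,168),T(545,120)); b,_,e2=tri(S(477,196),T(338,70))
m=lo((a+b)/2); print(m,e,e2)
ang=np.arctan2(m[2]-.136,.085-m[0])-np.arctan2(.041,.145); print('lid',ang)
tail=lo(atz('top',*T(475,605),.08)); print('tail',tail,'tip depth',.119+tail[0]+.15)
k=lo(atz('top',*T(112,335),.186));print('knob',k)
s=state(); print(s['time'],np.abs(s['joint_vel']).max(),s['contact_force'])
job_done()
```

```text
[ 3.37180654e-02 -1.73867727e-05  2.77004015e-01] [-0.01302993  0.00341093] [-1.04969294  0.21464402]
lid 0.9464118608266711
tail [-0.15897687 -0.07923733  0.08      ] tip depth 0.11002312727389829
knob [-0.0925602   0.13070021  0.186     ]
27.7 0.034599889834286246 [-0.42816544 -0.10461619 -0.1860906 ]
the job is handed in; nothing more can be done
```

The cabinet is open and I handed the job in at 27.7 s; no verdict was reported. I drew the bolt to its end and raised the lid to about 0.175 rad. The pin went into the sleeve in two holds until I felt the catch, at about 8 N. I then pushed it about 19 mm further and raised the lid by its handle.

| Check | Measured from the last pictures | Needed |
|---|---|---|
| Lid angle | about 0.95 rad | more than 0.78 rad |
| Bolt travel | about 41 mm, stopped at its end (start assumed at 0–8 mm) | more than 30 mm |
| Pin point inside the sleeve | about 110 mm, in line with the bore | more than 75 mm |

- **Bystanders:** by eye, the ones in view were unmoved. At the last look the arm covered the pulley and part of the button strip.
- **Robot:** it was clear of everything, with the measured outside force near zero.
- **Disagreement:** the camera put the pin's tail 2–3 mm further out than the arm's motion implied. That means the catch was pushed 16–19 mm, still within its 12–26 mm window, and the lid did rise freely.

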